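# Clamp a split loaf mould with its draw latch

### The job

Close the split loaf mould with the draw latch on its roof: hook the wire loop's bar down behind the nose of the brass keeper, feeling gently for the slot because the keeper's setting is not known, and never force the loop down or against the brass. Then lay the red-ended lever back until it snaps over centre and lies flat, drawing the two halves together, and let go. Leave the bowls, glass, jar, spoon, spatula and paper roll where they are.

Things in the scene. Friction and masses are not known exactly. Their poses are not given: they have to be found in the camera images.
- mould: Bed and fixed half of an aluminium two-part loaf mould, bolted down. Bed 275 x 130 x 10 mm. Origin under the seam, on the table. +x runs from the fixed half (x -120 to -2 mm) to the sliding half, +y across, +z up. Both halves are 110 mm wide, roofs at z = 72 mm. The latch lies in the plane y = 0.
- front_half: The sliding half: x 2 to 112 mm in its own frame, 110 mm wide. Axes as the mould's; its origin meets the mould's when the seam is fully shut. Return springs (together 1.4 N per mm, about 1 N friction) hold it about 17 mm out along the mould's +x; it slides 0 to 28 mm. It carries the brass keeper.
- keeper_mid (a point): Roof point (z = 72 mm), 18.2 mm ahead of the sliding half's origin: middle of the brass keeper's adjusting range. The keeper is screwed down anywhere from 5 mm nearer the lever to 5 mm farther (not measured). Call that place X = 0, X along the mould's +x, heights above the roof: a seated bar's centre is at X = 0, 10.3 mm high.
- keeper_over (a point): Point 40 mm above keeper_mid. Keeper in X (mm), heights above the roof: pad X -12 to 17, top at 8, 34 wide; on it two prongs alike, 7 wide, 20 apart (the tab passes between): wall X -12 to -2.5, with a nose out to X = 3, underside 16.5, flat top 22; fence X 10 to 17, top 26. The bar goes down the 7 mm slot from nose tip to fence, to the pad, then back under the noses against the walls.
- lever_pivot (a point): The lever's hinge axis (along the mould's y): mould x = -45 mm, 16 mm above the roof; axes as the mould's. The loop's hinge pin is on the lever, 20 mm from this axis, in the direction turned by 98 degrees + the lever angle from the mould's +x towards +z (so nearly above the axis with the lever upright).
- lever (a joint): Lever angle: 0 upright, growing as it is laid back towards the mould's -x, 1.571 flat and fully home; least -0.75. It stays where left (0.02 N m friction). With the bar seated, laying it down draws the sliding half in by 5 to 15 mm for a few newtons at the grip; dead centre is about 10 degrees before flat, after it the lever stays down by itself.
- lever_end (a point): Tip of the lever, 72 mm from its hinge axis. The lever is a bar 5 mm thick and 16 mm wide; its last 22 mm is a red grip 30 mm wide and 7 mm thick.
- loop (a joint): Loop angle relative to the lever: the loop's rise above horizontal (from its pin out to its bar) = lever angle + loop angle. Range -1.95 to 0.8. It stays where left (0.02 N m friction). Two wire arms 46 mm apart, 90 mm from pin axis to bar axis. The loop has 2 mm of free play to either side along y.
- bail: Outer end of the loop: a square steel bar, 4.5 mm thick (turned to lie level when the loop slopes 0.2 rad down), 50 mm long across y, with a black upright tab at its middle to take hold of: 12 mm wide (y), 8 mm thick (x), top 44 mm above the bar's centre. Origin at the bar's centre; x along the loop away from its pin, z up along the tab (square to the loop).
- bar (a point): Centre of the loop's bar (the origin of bail).
- tab_top (a point): Top of the black tab, 44 mm above the bar's centre along the tab.
- rice_bowl: Bystander: steel mixing bowl, 210 mm across, 95 mm tall; origin at the centre of its underside. To be left alone.
- water_bowl: Bystander: white ceramic bowl, 110 mm across, 60 mm tall; origin at the centre of its underside. To be left alone.
- tumbler: Bystander: glass tumbler, 68 mm across, 100 mm tall; origin at the centre of its underside. To be left alone.
- sesame_jar: Bystander: amber jar with black cap, 64 mm across, 100 mm tall; origin at the centre of its underside. To be left alone.
- towel_roll: Bystander: white paper roll standing upright, 112 mm across, 230 mm tall; origin at the centre of its underside. To be left alone.
- spoon: Bystander: metal spoon, 200 mm long, lying along its x; origin at the centre of its underside. To be left alone.
- spatula: Bystander: red-handled spatula, 280 mm long, lying along its x; origin at the centre of its underside. To be left alone.

How it is judged (in metres and radians):
On the way, in this order (a step that is already met when the one before it is completed fails the run):
1. the loop's bar is down in the keeper, between nose wall and fence (z of bar in the frame of keeper_mid below 0.016 m and x of bar in the frame of keeper_mid between -0.0075 and 0.0135 m), for 0.2 s.
2. with the bar hooked, the lever is snapped down and the halves are drawn together (all of step 1 and value of joint lever above 1.5 rad and x of front_half in the frame of mould below 0.0135 m), for 0.2 s.
At the end, for the whole second after the job is handed in: The lever lies flat (within 0.07 rad of 1.571) and still, the loop's bar is hooked in the keeper (its centre less than 16 mm above the roof, 7.5 mm short of to 13.5 mm beyond keeper_mid), and the sliding half is drawn in to less than 13.5 mm from shut (all of step 2 and velocity of joint lever between -0.05 and 0.05 rad/s); the robot touches nothing.
It fails at once if the loop's bar is pressed on or pulled against the sliding half or its keeper with more than 35 N (contact force between bail and front_half above 35 N).
It fails at once if a bowl, the glass, the jar, the paper roll, the spoon or the spatula is moved more than 30 mm, or an upright one is tipped (distance of any of rice_bowl, water_bowl, tumbler, sesame_jar, towel_roll, spoon, spatula from where it was at the start of the episode above 0.03 m or angle between any of rice_bowl, water_bowl, tumbler, sesame_jar, towel_roll's own z axis and vertical above 0.4 rad).
It also fails if it takes over 72 s, if anything falls off the work surface, if the arm or the gripper's body presses on something with over 40 N, if the wrist force passes 120 N, or if a joint passes its speed limit or range.

### The arm

A 6-joint arm with a two-finger parallel gripper is mounted at the origin on the work surface. World frame = base frame: x ahead of the robot, y to its left, z up, the work surface at z = 0. Lengths are in mm, angles in rad, forces in N, time in s.
With the tool pointing down it reaches from about 300 to 825 mm from the base axis. Payload 5.4 kg.
Tool frame: the origin (TCP) lies at the very end of the fingers, on their centre line; the grasp point (between the pads) lies 19 mm behind it; z points along the fingers, y is the direction in which the jaws open and shut (so a half turn about z gives the same grasp; the last joint's range is limited). The gripper opens to 92 mm and grips with 3 to 60 N. Pads are 20 mm wide; open, the fingers measure 128 mm over their backs; the gripper's body (75 mm by 189 mm) begins 69 mm behind the grasp point.
Start: joints at [0.99, 0.158, 1.597, -0, 1.386, -0.21], TCP at [208.366, 535.901, 214.601] pointing down, gripper open.
Joint ranges: [-2.91, 2.91], [-0.94, 2.29], [0.18, 2.7], [-1.29, 4.43], [0.17, 2.64], [-3, 3]. Speed limits (rad/s): [2.57, 2.57, 3.14, 3.14, 3.14, 3.14].

### API

Orientations are given as a unit quaternion [w, x, y, z].
In Python, from cell import robot gives the robot as it stands.
- The arm moves only by the shell command python3 -m inch 'ROWS' [OPENING] [FORCE]. ROWS is JSON, a list of rows, each a list of 6 numbers: the shift along the tool's x, y, z in m, then the turn, a rotation vector about the tool's x, y, z in rad. In form: [[tx, ty, tz, wx, wy, wz], ...]. A call has 1 to 12 rows; each row is the pose to reach, as a shift and turn from the pose commanded when the call began, along the tool's axes at that moment; what a row does not reach only later rows make up. A row lasts 1/8 s, in which the tool goes at most 62.5 mm and 10.7 degrees, less where a joint would pass 70% of its speed; a pose out of reach is approached as far as the arm can. A call with a gripper value outside its range is refused whole. OPENING is the opening, from 0 (shut) to 1 (fully open), set as the call begins (- or left out, the last holds). The fingers move at their own pace and stop on an object; FORCE is the grip in N (left out, the last holds). Time passes only in rows, so rows that repeat a pose let the fingers close. It gives the time, the measured TCP pose, the force and the opening at its end, in the units of the state.
- robot.get_obs(): the state, without advancing time (a new reading comes with each control period).
- robot.read_camera(name): name is "scene" or "top" or "wrist"; returns (picture, depth): 420x560x3 uint8, red, green, blue; 420x560 float32, mm along the optical axis (not along the pixel's ray), 0 where there is no reading.
- robot.camera_params(name): a dict with "fx", "fy", "cx", "cy" (pixels), "xyz" and "orientation" of the camera in the world. Camera axes: x right, y down, z forward; pixel columns grow to the right and rows downward; lengths in mm; the calibration is good to about 2 mm. A picture is of the moment at which its call begins: read the wrist's pose just before it. camera_params takes no time and is no camera call; for the wrist camera it gives the pose at the moment of the call.
- robot.job_done(): hands the job in, once; it reports no verdict.
Trained networks look in the newest picture that a camera, given by its name, has taken for a name from the list of things; names that differ only in an ending like _2 or _b are one class to them, and where a whole thing is asked for, a point or a joint stands for the part that bears it (a point fixed in the world has none). Each returns a list of dicts, best first, with "conf" (0 to 1); they miss things now and then, are a little off and sometimes report something else, mostly with a low value. They report only what shows in the picture. A call takes as long as a camera call.
- robot.recognise(camera, query): "rect" ([left, top, right, bottom] in pixels, round what is visible of it).
- robot.masks_of(camera, query): "region" (420x560 bool, what is visible of it) and "rect" ([left, top, right, bottom] in pixels, round what is visible of it).
The state is a dict: "t": time; "qpos": joint angles; "joint_vel": joint speeds; "joint_torque": joint torques, N m; "position": TCP position; "eef_rot": TCP orientation; "ft_force": force on the tool from outside, world axes, zero at the start; "wrist_torque": the same for the moment, N m; "finger_gap": opening from 0.0 (shut) to 1.0 (fully open).
Only numpy, scipy, OpenCV 4.12 (cv2) and the standard library are available. Lean on these libraries where they do the work, as an engineer would, in place of code of your own. Each camera call takes 0.05 s, during which the arm holds its last target.

## Working session

There is one attempt and no reset: what is moved stays moved. The work goes in short steps, Python scripts to look and compute and a shell command to move; the robot and the scene stay as the last step left them, time stands still between calls to the robot, and variables do not carry over. Pictures are saved under pics/ and viewed, and the job is handed in when it is done.

```bash
ls; mkdir -p pics
cat > h.py <<'E'
import numpy as np,cv2
from cell import robot
from scipy.spatial.transform import Rotation as R
def q2R(q): return R.from_quat([q[1],q[2],q[3],q[0]]).as_matrix()
def shot(n,f):
    p=robot.camera_params(n); im,d=robot.read_camera(n)
    cv2.imwrite('pics/'+f,cv2.cvtColor(im,cv2.COLOR_RGB2BGR)); np.savez('pics/'+f[:-4]+'.npz',im=im,d=d,K=[p['fx'],p['fy'],p['cx'],p['cy']],x=p['xyz'],R=q2R(p['orientation']))
    return im,d,p
def world(d,p,m):
    v,u=np.nonzero(m&(d>0)); z=d[v,u]
    c=np.stack([(u-p['cx'])*z/p['fx'],(v-p['cy'])*z/p['fy'],z],1)
    return c@q2R(p['orientation']).T+np.array(p['xyz'])
def proj(P,p):
    c=(np.atleast_2d(P)-np.array(p['xyz']))@q2R(p['orientation'])
    return np.stack([c[:,0]/c[:,2]*p['fx']+p['cx'],c[:,1]/c[:,2]*p['fy']+p['cy']],1)
E
python3 - <<'E'
from h import *
o=robot.get_obs();print(o['position'],o['eef_rot'],o['t'])
for n in ['scene','top','wrist']:
    im,d,p=shot(n,n+'0.png');print(n,p)
    for k in ['mould','front_half','lever','bail','loop']:
        r=robot.recognise(n,k); print(k,[(x['conf'],x['rect']) for x in r[:2]])
E
```

```text
pics
[208.04405818 535.37000178 213.62181773] [-3.60355603e-04  1.84351384e-01  9.82859942e-01 -8.78599069e-04] 0.0
scene {'fx': 523.2812367300882, 'fy': 523.2812367300882, 'cx': 280.0705145353364, 'cy': 203.98478061430478, 'xyz': array([1744.30495749, -400.83145515, 1411.68880797]), 'orientation': array([-0.31610577,  0.75618243,  0.53160441, -0.21368673])}
mould [(0.92, [253.4, 191.8, 316.2, 256.8])]
front_half [(0.67, [257.7, 190.3, 293.0, 229.1])]
lever [(0.54, [277.2, 190.7, 291.9, 198.8]), (0.53, [276.3, 189.9, 299.9, 222.8])]
bail [(0.38, [280.5, 186.4, 287.2, 197.7])]
loop [(0.52, [254.4, 189.0, 320.2, 255.0]), (0.47, [275.1, 189.1, 291.8, 200.3])]
top {'fx': 508.0796709117107, 'fy': 508.0796709117107, 'cx': 275.7187808989259, 'cy': 217.8713231458988, 'xyz': array([ 396.37929961,   21.72056821, 1449.69557197]), 'orientation': array([-0.04649079,  0.70905092, -0.70254021,  0.03902126])}
mould [(0.67, [236.4, 177.8, 291.1, 276.3])]
front_half [(0.74, [241.6, 225.7, 285.1, 270.8])]
lever [(0.59, [171.1, 182.7, 236.0, 199.0]), (0.52, [251.6, 200.1, 268.4, 232.5])]
bail [(0.74, [244.8, 228.1, 286.8, 271.3])]
loop [(0.48, [254.6, 208.0, 271.4, 235.7])]
wrist {'fx': 296.4889095192331, 'fy': 296.4889095192331, 'cx': 280.5709742863951, 'cy': 209.1346338821618, 'xyz': array([135.24865469, 563.24573233, 384.29756447]), 'orientation': array([0.11655224, 0.81700546, 0.55908219, 0.079654  ])}
mould []
front_half []
lever []
bail []
loop []
```

Run:
```python
import cv2
a=cv2.imread('pics/top0.png')
cv2.imwrite('pics/topc.png',cv2.resize(a[160:300,200:330],None,fx=5,fy=5,interpolation=cv2.INTER_CUBIC)[:600*1])
a=cv2.imread('pics/scene0.png')
cv2.imwrite('pics/scenec.png',cv2.resize(a[160:270,220:350],None,fx=5,fy=5,interpolation=cv2.INTER_CUBIC))
```

```text
(no output)
```

View pics/top0.png

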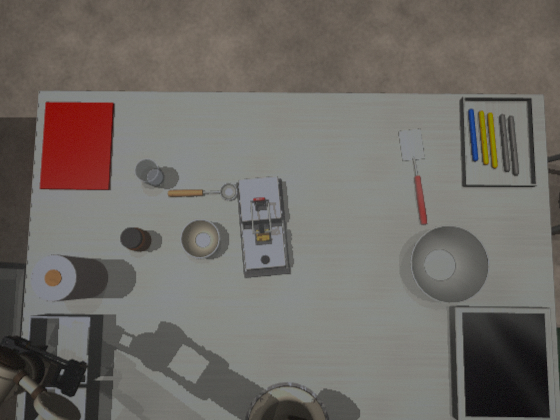

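View pics/topc.png

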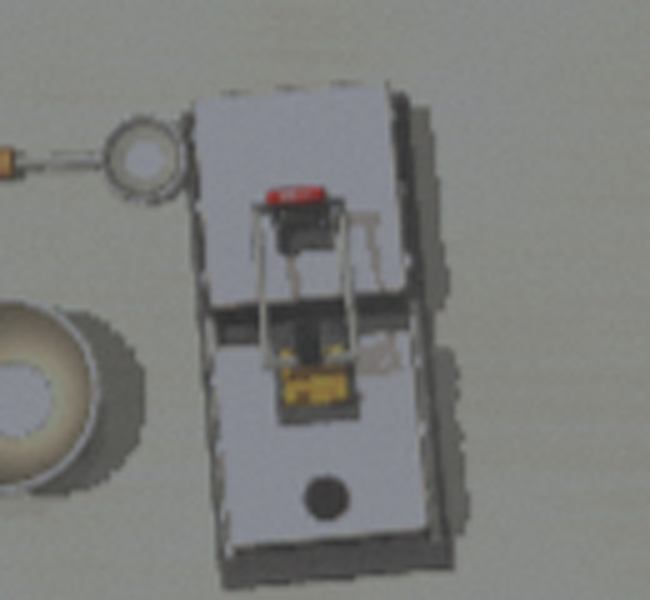

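View pics/scenec.png

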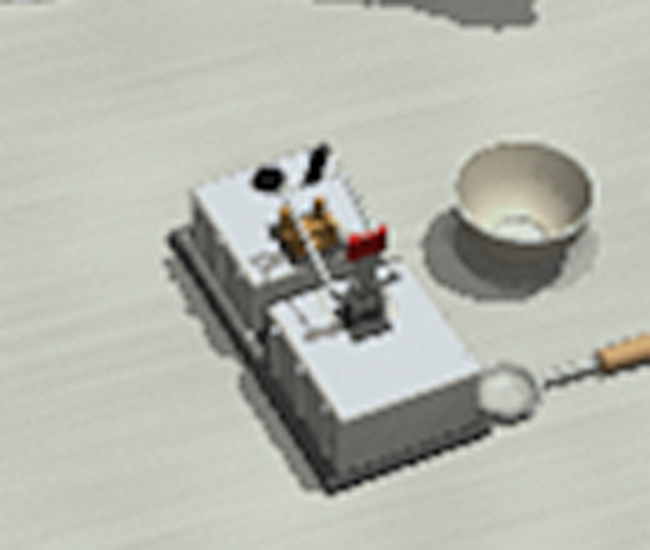

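View pics/scene0.png

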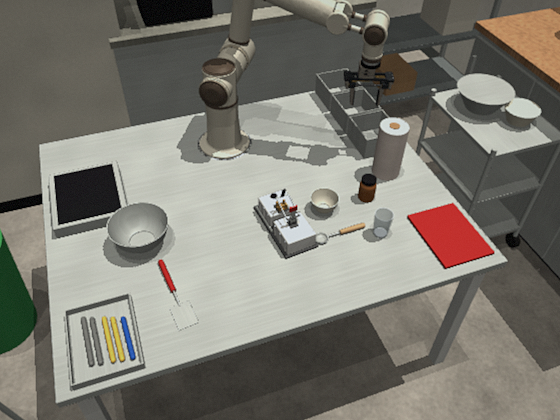

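The mould's sliding half (with keeper) faces the robot, at about column 262 in the top view. The fixed half and red lever are farther away, and the loop is raised. Next I'll measure the pose from depth.

```bash
cat > m.py <<'E'
from h import *
def load(f):
    z=np.load('pics/'+f); K=z['K']
    d=z['d'];v,u=np.nonzero(d>0);zz=d[v,u]
    c=np.stack([(u-K[2])*zz/K[0],(v-K[3])*zz/K[1],zz],1)
    return c@z['R'].T+z['x'], z['im'][v,u], u,v
E
python3 - <<'E'
from m import *
P,c,u,v=load('top0.npz')
s=(u>215)&(u<310)&(v>165)&(v<290)
t=P[s&(P[:,2]<5)];print('table z',np.median(t[:,2]))
roof=s&(P[:,2]>66)&(P[:,2]<80)
pts=P[roof];print(np.median(pts[:,2]))
x=pts[:,0];h=np.histogram(x,bins=40);print(np.round(h[1]),h[0])
np.set_printoptions(suppress=True,precision=1)
gapx=0
for nm,m in [('all',np.ones(len(x),bool))]:
    r=cv2.minAreaRect(pts[m][:,:2].astype(np.float32));print(nm,r,cv2.boxPoints(r))
hi=P[s&(P[:,2]>84)];ch=c[s&(P[:,2]>84)]
for a,b in zip(hi,ch):print(a,b)
E
```

```text
table z 0.6618920738084171
72.89937851904688
[427. 433. 439. 446. 452. 459. 465. 471. 478. 484. 490. 497. 503. 509.
 516. 522. 528. 535. 541. 547. 554. 560. 567. 573. 579. 586. 592. 598.
 605. 611. 617. 624. 630. 636. 643. 649. 655. 662. 668. 675. 681.] [ 62  79  95  99  71  89 103  80 104  98  80 102  68  63  75  54  47  41
  10   6  39  98  79  80  94  82  83  76  55  50  76 104  78  85  99  84
  86  87  87  33]
all ((550.4783325195312, 109.46717071533203), (249.09075927734375, 180.04898071289062), 5.282250881195068) [[418.2 187.6]
 [434.7   8.4]
 [682.8  31.3]
 [666.2 210.6]]
[607.8  82.5 153.9] [127 106 113]
[606.7  79.6 160.7] [128 100 105]
[606.4  77.  163. ] [129  98 102]
[606.4  74.4 163.2] [133  98 102]
[607.3  72.  157.3] [136  95 101]
[607.1  69.4 159. ] [137  95 100]
[607.3  66.9 157.6] [115  98 103]
[604.4  95.2 158. ] [135 105 110]
[604.6  92.6 157.3] [128  80  84]
[603.8  89.8 162.4] [131  77  81]
[604.1  87.3 160.3] [128  98  99]
[603.5  84.6 164. ] [131 103 106]
[604.4  82.2 159. ] [133 103 107]
[604.3  79.6 159.8] [131  82  83]
[603.1  76.7 167.4] [136  79  77]
[603
[... 9211 characters left out ...]
13  62]
[510.   62.6  86.7] [133 109  62]
[509.1  59.6  97.2] [134 113  64]
[509.   56.9  98.8] [136 117  65]
[505.7  86.  103.9] [129 115  66]
[506.2  83.6  97.2] [136 119  64]
[507.4  76.1  84.4] [111  89  56]
[506.7  59.7  94.8] [132 114  61]
[506.5  56.9  97.1] [135 120  63]
[503.7  86.4  95. ] [127 114  64]
[503.7  83.6  96. ] [137 121  62]
[503.7  59.5  98.9] [112  96  59]
[504.1  57.   94. ] [112  99  60]
[504.1  54.3  94. ] [83 77 57]
[501.2  86.4  93. ] [105  94  61]
[501.   83.6  95.9] [104  93  53]
[501.2  81.   93.6] [92 78 53]
[456.3  67.4  84.5] [62 61 62]
[453.7  59.3  84. ] [64 61 64]
[445.6  67.2  86.7] [62 61 60]
[445.7  56.5  85. ] [57 56 59]
[440.3  64.5  85. ] [64 61 61]
```

```bash
python3 -m inch '[[-0.01,-0.006,-0.05,0,0,0],[-0.05,-0.03,-0.076,0,0,-0.04],[-0.1,-0.065,-0.076,0,0,-0.1],[-0.15,-0.097,-0.076,0,0,-0.15],[-0.2,-0.13,-0.076,0,0,-0.2],[-0.25,-0.162,-0.076,0,0,-0.25],[-0.3,-0.195,-0.076,0,0,-0.3],[-0.35,-0.227,-0.076,0,0,-0.35],[-0.4,-0.26,-0.076,0,0,-0.4],[-0.44,-0.285,-0.076,0,0,-0.44],[-0.476,-0.308,-0.076,0,0,-0.463],[-0.476,-0.308,-0.076,0,0,-0.463]]' 0.5
python3 - <<'E'
from h import *
o=robot.get_obs();print(o['t'],o['position'],o['eef_rot'],o['qpos'],o['ft_force'])
im,d,p=shot('wrist','w1.png');print(p)
for k in ['mould','front_half','lever','lever_end','bail','loop','bar','tab_top','keeper_mid']:
    r=robot.recognise('wrist',k); print(k,[(x['conf'],x['rect']) for x in r[:2]])
E
```

```text
t: 2.4
position: [541.4, 74.1, 290.2]
eef_rot: [-0.0, -0.044, 0.999, -0.0]
ft_force: [-0.1, 0.6, -0.1]
finger_gap: 0.498
2.4 [541.36054083  74.13843854 290.16725853] [-2.96360670e-04 -4.42293929e-02  9.99021349e-01 -1.33882247e-04] [-8.49228137e-02  4.37879890e-02  1.57212815e+00 -3.42220806e-04
  1.52622981e+00 -1.74419146e+00] [-0.12972562  0.56040106 -0.1367088 ]
{'fx': 296.4889095192331, 'fy': 296.4889095192331, 'cx': 280.5709742863951, 'cy': 209.1346338821618, 'xyz': array([463.27047715,  65.84539545, 459.8909469 ]), 'orientation': array([0.09515757, 0.66833705, 0.7304014 , 0.10384806])}
mould [(0.81, [233.1, 86.3, 323.0, 275.5])]
front_half [(0.77, [234.1, 94.4, 325.0, 179.8]), (0.7, [260.0, 174.7, 301.2, 200.3])]
lever [(0.84, [258.9, 176.4, 303.0, 257.9])]
lever_end [(0.98, [255.3, 175.4, 304.1, 258.1])]
bail [(0.78, [257.4, 176.9, 303.3, 201.4])]
loop [(0.75, [259.9, 172.7, 302.2, 239.6]), (0.41, [258.3, 175.7, 304.8, 199.9])]
bar [(0.86, [256.8, 175.4, 300.1, 202.2]), (0.56, [233.7, 81.2, 326.1, 279.6])]
tab_top [(0.85, [256.4, 175.3, 305.2, 198.9])]
keeper_mid [(0.66, [233.4, 98.0, 326.3, 183.7])]
```

View pics/w1.png

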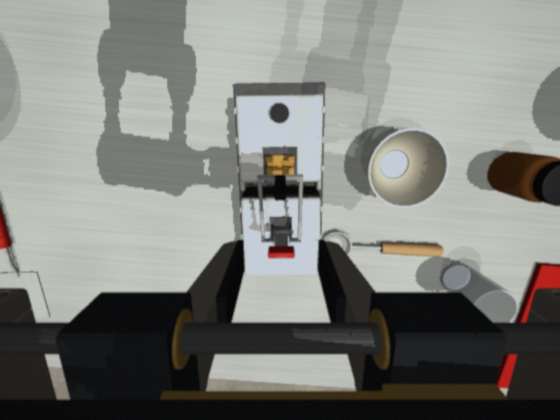

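```bash
cat > fit.py <<'E'
from m import *
np.set_printoptions(suppress=True,precision=1,linewidth=160)
def roof(f,zlo=67,zhi=78):
    P,c,u,v=load(f)
    s=(P[:,2]>zlo)&(P[:,2]<zhi)&(P[:,0]>400)&(P[:,0]<700)&(P[:,1]>0)&(P[:,1]<220)&(c.min(1)>90)
    return P[s]
if __name__=='__main__':
    import sys
    f=sys.argv[1]; p=roof(f); print(len(p),np.median(p[:,2]))
    # side edges: per x bin min/max y
    lo=[];hi=[]
    for x in np.arange(430,690,6):
        q=p[abs(p[:,0]-x)<3]
        if len(q)>15: lo.append((x,q[:,1].min()));hi.append((x,q[:,1].max()))
    for e in (lo,hi):
        e=np.array(e); k=np.ones(len(e),bool)
        for _ in range(5):
            a=np.polyfit(e[k,0],e[k,1],1); r=e[:,1]-np.polyval(a,e[:,0]); k=abs(r)<2.5
        print('edge slope deg',np.degrees(np.arctan(a[0])),'y@550',np.polyval(a,550),k.sum(),len(k))
E
python3 fit.py w1.npz; python3 fit.py top0.npz
```

```text
10531 71.58691493922692
edge slope deg 6.315507968911582 y@550 18.43400240068896 35 40
edge slope deg 4.900743793633197 y@550 127.07208204902676 36 40
2549 72.73993014939401
edge slope deg 5.840048287222644 y@550 22.01901501179887 36 39
edge slope deg 5.51734721818966 y@550 129.8802555206203 34 39
```

```bash
cat > lat.py <<'E'
from fit import *
import sys
f=sys.argv[1]; yaw=np.radians(180+5.6)
ex=np.array([np.cos(yaw),np.sin(yaw)]);ey=np.array([-ex[1],ex[0]])
P,c,u,v=load(f)
X=P[:,:2]@ex; Y=P[:,:2]@ey; Z=P[:,2]
p=roof(f); x=p[:,:2]@ex; y=p[:,:2]@ey
# ends per y bins
E=[]
for yy in np.arange(y.min()+8,y.max()-8,4):
    q=np.sort(x[abs(y-yy)<2]); 
    if len(q)<20: continue
    g=np.argmax(np.diff(q)); E.append((yy,q[0],q[g],q[g+1],q[-1]))
E=np.array(E);print(np.median(E,0)); print(E[[2,-3]])
print('ymid',(np.percentile(y,.5)+np.percentile(y,99.5))/2)
print('x0(seam) from fixed far end',np.median(E[:,1])+120,'near',np.median(E[:,2])+2,' front0: ',np.median(E[:,3])-2,np.median(E[:,4])-112)
E
for f in w1 top0; do python3 lat.py $f.npz;done
```

```text
[ -20.1 -680.9 -565.4 -541.3 -434.3]
[[ -60.1 -679.8 -565.6 -542.1 -434.5]
 [  19.9 -681.  -565.  -541.3 -435.1]]
ymid -18.770701390531443
x0(seam) from fixed far end -560.9018102851081 near -563.3542383881324  front0:  -543.3493490002289 -546.341920730946
[ -22.7 -680.  -565.9 -540.1 -435.3]
[[ -62.7 -680.  -566.2 -541.  -435.2]
 [  17.3 -681.7 -564.9 -542.9 -436.1]]
ymid -22.139825204943516
x0(seam) from fixed far end -560.0165450041025 near -563.8931396654486  front0:  -542.0928107216798 -547.3037336897003
```

```bash
python3 - <<'E'
import sys; sys.argv=['x','w1.npz']
exec(open('lat.py').read())
for f in ['w1.npz','top0.npz']:
    P,c,u,v=load(f);X=P[:,:2]@ex+526.6; Y=P[:,:2]@ey+(18.8 if f[0]=='w' else 22.1); Z=P[:,2]-71.8
    c=c.astype(int)
    br=(c[:,0]-c[:,2]>25)&(abs(X)<45)&(abs(Y)<30)&(Z<40)&(c[:,0]-c[:,1]<45)
    for zl,zh in [(5,11),(11,19),(19,24),(24,30)]:
        m=br&(Z>zl)&(Z<zh); print(f,zl,m.sum(), np.percentile(X[m],[0,5,50,95,100]) if m.sum() else '', np.percentile(Y[m],[2,98]) if m.sum() else '')
    m=(Z>90)&(abs(X)<40)&(abs(Y)<20)
    m=(Z>40)&(abs(X)<60)&(abs(Y)<40)
    print(np.c_[X[m],Y[m],Z[m]][np.argsort(-Z[m])][:10])
E
python3 - <<'E'
import cv2
a=cv2.imread('pics/w1.png')
cv2.imwrite('pics/w1c.png',cv2.resize(a[80:280,225:335],None,fx=5,fy=5,interpolation=cv2.INTER_CUBIC)[300:900])
E
```

```text
[ -20.1 -680.9 -565.4 -541.3 -434.3]
[[ -60.1 -679.8 -565.6 -542.1 -434.5]
 [  19.9 -681.  -565.  -541.3 -435.1]]
ymid -18.770701390531443
x0(seam) from fixed far end -560.9018102851081 near -563.3542383881324  front0:  -543.3493490002289 -546.341920730946
w1.npz 5 333 [-4.3 -2.9  7.6 19.  20. ] [-15.6  15.1]
w1.npz 11 12 [-3.  -2.3 19.8 19.9 20. ] [-12.5  16.8]
w1.npz 19 73 [-1.9 -1.9  2.1 11.  20.1] [-16.4  16. ]
w1.npz 24 56 [13.5 13.6 17.2 19.7 19.9] [-16.2  16.6]
[[  4.9 -38.2 345. ]
 [  4.8  34.6 344.6]
 [  4.8  36.  344.6]
 [  4.6  15.8 344.6]
 [  4.4   4.3 344.5]
 [  4.2 -18.1 344.5]
 [  4.3  -0.9 344.5]
 [  5.   -1.7 344.5]
 [  4.6  37.3 344.5]
 [  4.3   9.9 344.4]]
top0.npz 5 45 [ 2.7  3.7 11.  19.4 20.1] [-14.3  17.3]
top0.npz 11 16 [-7.8  0.2  7.3 13.3 14.2] [-13.7  13.8]
top0.npz 19 13 [-7.9 -7.6  5.7 19.7 19.9] [-16.3  16.6]
top0.npz 24 11 [-7.  -6.9 14.5 19.7 19.8] [-15.5  16.6]
[[-10.1   1.7 109.9]
 [-10.4  -0.8 109.3]
 [-10.6  -3.3 109.2]
 [ -7.8   1.4 107.9]
 [-10.1   4.1 107.7]
 [ -8.4  -3.6 106.7]
 [ -8.3  -1.2 105.1]
 [-13.7  -3.3 104.8]
 [-13.    4.3 104.6]
 [-13.3   1.7 103.7]]
```

View pics/w1c.png

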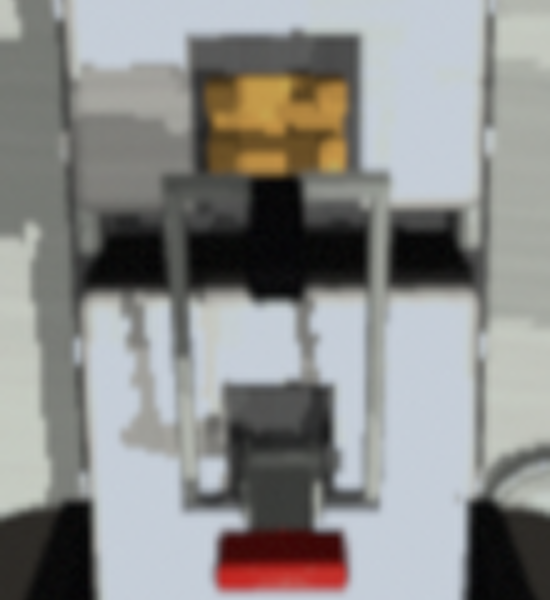

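Run:
```python
from m import *
np.set_printoptions(suppress=True,precision=1,linewidth=160)
yaw=np.radians(185.6);ex=np.array([np.cos(yaw),np.sin(yaw)]);ey=np.array([-ex[1],ex[0]])
P,c,u,v=load('w1.npz');X=P[:,:2]@ex+526.6; Y=P[:,:2]@ey; Z=P[:,2]-71.8
m=(Z>215)&(Z<240)&(v<330)
print('finger tips',m.sum())
for zl in range(214,240,4):
    k=(Z>zl)&(Z<zl+4)&(v<330);l=k&(u<281);r=k&(u>=281)
    print(zl,[ (np.percentile(Y[q],[1,99]),np.percentile(X[q],[1,99])) for q in (l,r) if q.sum()])
m=(Z>75)&(Z<112)&(c.max(1)<90)&(v<200)
print('tab',m.sum())
for zl in range(70,112,5):
    k=(Z>zl)&(Z<zl+5)&(c.max(1)<90)&(v<210)
    if k.sum():print(zl,k.sum(),np.percentile(Y[k],[1,50,99]),np.percentile(X[k],[1,50,99]))
k=(Z>50)&(Z<70)&(v<195)&(v>150);print('bar',np.percentile(Y[k],[1,50,99]),np.percentile(X[k],[1,5,50,95,99]),np.percentile(Z[k],[1,50,99]))
k=(Z>20)&(Z<55)&(X<-20)&(X>-75)&(abs(Y+20)<32);print('arms',np.percentile(Y[k],[1,99]))
k=(c[:,0]>120)&(c[:,1]<50)&(Z>60)&(Z<100)&(X<-60)&(X>-120)&(abs(Y+20)<30);print('red',np.percentile(Y[k],[1,50,99]),np.percentile(X[k],[1,50,99]),np.percentile(Z[k],[1,50,99]))
```

```text
finger tips 961
214 [(array([3.5, 4.7]), array([-27.6, -10.3])), (array([-44.6, -42.5]), array([-26.6, -10.3]))]
218 [(array([ 3.3, 14.6]), array([-29. ,  -9.2])), (array([-53. , -42.3]), array([-29.5,  -9.9]))]
222 [(array([ 3.3, 15.4]), array([-29.1,  -9.3])), (array([-54.7, -42.3]), array([-29.3,  -9.9]))]
226 [(array([ 3.2, 15.5]), array([-28.9,  -9.4])), (array([-54.6, -42.4]), array([-29.4,  -9.9]))]
230 [(array([ 3.3, 16.3]), array([-27.8,  -9.4])), (array([-55.5, -42.3]), array([-29.3,  -9.9]))]
234 [(array([ 3.3, 16.5]), array([-28.7,  -9.3])), (array([-55.6, -42.3]), array([-28.6,  -9.7]))]
238 [(array([ 3.3, 16.5]), array([-28.7,  -9.3])), (array([-55.9, -42.4]), array([-29.1,  -9.8]))]
tab 238
70 23 [-24.3 -19.1 -13.8] [1.4 2.6 4. ]
75 26 [-24.4 -19.1 -13.8] [-0.7  1.1  1.8]
80 26 [-24.3 -19.1 -13.1] [-2.7 -0.6  0.6]
85 32 [-24.3 -18.6 -12.9] [-4.6 -2.1 -0.8]
90 28 [-24.2 -18.6 -13. ] [-6.  -3.8 -2.7]
95 32 [-24.1 -18.1 -13.1] [-6.7 -5.2 -4.2]
100 66 [-24.  -19.1 -13.1] [-13.6  -8.   -5.8]
105 29 [-23.7 -19.1 -13.5] [-12.6  -9.4  -7.4]
bar [-43.9 -14.8   6.3] [-18.5 -16.2   0.7   4.3   4.8] [57.5 64.2 69.4]
arms [-44.2   6. ]
red [-32.1 -16.2  -6.2] [-82.2 -79.7 -78.2] [85.6 87.4 88.9]
```

```bash
python3 -m inch '[[0.0,-0.0008,0.03,0,0.08,-0.005],[0.005,-0.0008,0.06,0,0.16,-0.009],[0.009,-0.0008,0.085,0,0.24,-0.009],[0.012,-0.0008,0.105,0,0.31,-0.009],[0.0134,-0.0008,0.12,0,0.31,-0.009],[0.0134,-0.0008,0.1314,0,0.31,-0.009],[0.0134,-0.0008,0.1314,0,0.31,-0.009],[0.0134,-0.0008,0.1314,0,0.31,-0.009]]' 0.5
python3 - <<'E'
from h import *
im,d,p=shot('wrist','w2.png')
cv2.imwrite('pics/w2c.png',cv2.resize(cv2.cvtColor(im,cv2.COLOR_RGB2BGR)[60:330,150:420],None,fx=2.2,fy=2.2,interpolation=cv2.INTER_CUBIC))
im,d,p=shot('scene','s2.png')
cv2.imwrite('pics/s2c.png',cv2.resize(cv2.cvtColor(im,cv2.COLOR_RGB2BGR)[150:270,210:340],None,fx=5,fy=5,interpolation=cv2.INTER_CUBIC))
E
```

```text
t: 3.9
position: [527.6, 74.3, 160.3]
eef_rot: [-0.153, -0.05, 0.987, -0.007]
ft_force: [-0.0, -0.5, -0.5]
finger_gap: 0.503
```

View pics/w2c.png

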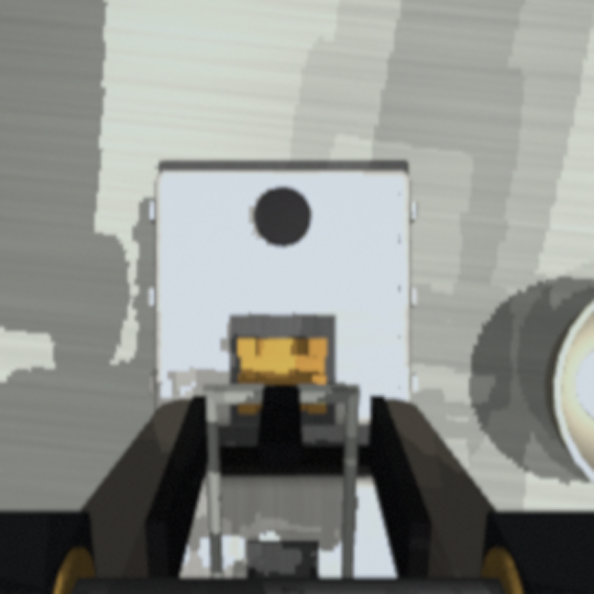

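View pics/s2c.png

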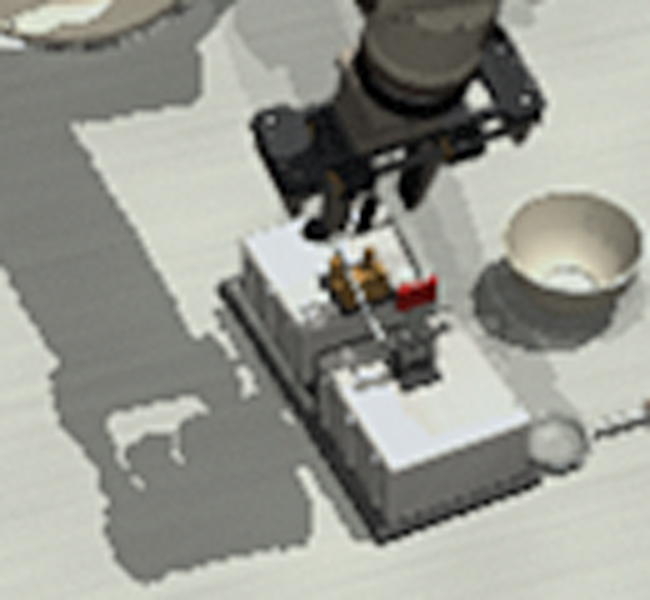

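The fingers straddle the tab evenly (tab at about column 281, fingers at about 195 and 380 in the crop), and the keeper slot shows beyond the bar. I'll measure the keeper from this view.

```bash
cat > k.py <<'E'
from m import *
import sys
np.set_printoptions(suppress=True,precision=1,linewidth=160)
yaw=np.radians(185.6);ex=np.array([np.cos(yaw),np.sin(yaw)]);ey=np.array([-ex[1],ex[0]])
P,c,u,v=load(sys.argv[1]);c=c.astype(int);X=P[:,:2]@ex+526.6; Y=P[:,:2]@ey; Z=P[:,2]-72
rf=(c.min(1)>110)&(abs(Z)<6)&(X>25)&(X<105)&(abs(Y+20)<50);print('roof',np.median(Z[rf]),'sides',np.percentile(Y[rf],[.5,99.5]))
r2=(c.min(1)>110)&(abs(Z)<6)&(abs(Y+20)<45)&(X>-70)&(X<130);print('roof far end(nom 93.8) ',np.percentile(X[r2],99.5))
q=r2&(X<-10); 
br=(c[:,0]-c[:,2]>25)&(c[:,0]-c[:,1]<45)&(X>-25)&(X<45)&(abs(Y+20)<22)&(Z<45)
for zl,zh in [(5,11),(11,20),(20,24),(24,30)]:
    m=br&(Z>zl)&(Z<zh)
    if m.sum()>3: print(zl,m.sum(),'X',np.percentile(X[m],[1,5,50,95,99]),'Y',np.percentile(Y[m],[2,98]))
for zl in range(50,112,5):
    k=(Z>zl)&(Z<zl+5)&(c.max(1)<90)&(abs(Y+20)<9)&(abs(X)<30)
    if k.sum():print('tab',zl,k.sum(),np.percentile(Y[k],[1,50,99]),np.percentile(X[k],[1,50,99]))
if len(sys.argv)>2:
    b=br
    import collections
    for yy in (-33,-9,-26,-21,-15):
        k=b&(abs(Y-yy)<2.5); o=np.argsort(X[k]); print(yy,[(round(a,1),round(z,1)) for a,z in zip(X[k][o],Z[k][o])][::2])
E
python3 k.py w2.npz 1
python3 - <<'E'
from h import *
o=robot.get_obs();p=o['position'];print(p)
ex=np.array([np.cos(np.radians(185.6)),np.sin(np.radians(185.6))]);print(p[:2]@ex+526.6,p[:2]@np.array([-ex[1],ex[0]]),p[2]-72,q2R(o['eef_rot']))
E
```

```text
roof -0.43483030168346204 sides [-69.7  29.7]
roof far end(nom 93.8)  91.202367385341
5 535 X [-8.   1.9  9.9 19.  19.9] Y [-29.6  -2.7]
11 16 X [5.8 5.8 6.  6.  6.1] Y [-35.   -2.7]
20 128 X [-8.3 -8.3 -5.7 15.1 18.6] Y [-35.1  -2. ]
24 98 X [12.3 12.9 16.4 19.7 19.7] Y [-35.7  -2.1]
tab 60 7 [-24.9 -13.5 -12.2] [-1.2  3.8  4.4]
tab 65 44 [-24.6 -18.6 -13. ] [2.6 4.1 4.7]
tab 70 47 [-24.8 -18.7 -13.2] [0.7 2.5 3.6]
tab 75 59 [-24.7 -19.4 -13.4] [-0.7  0.9  2.2]
tab 80 56 [-24.6 -18.8 -12.9] [-2.5 -0.7  0.4]
tab 85 66 [-24.5 -18.5 -13.2] [-3.8 -2.1 -1.1]
tab 90 65 [-24.4 -18.9 -13.2] [-5.4 -3.8 -2.9]
tab 95 74 [-24.5 -18.9 -13.1] [-7.5 -5.3 -4.2]
tab 100 240 [-24.8 -19.  -13.3] [-14.3  -9.9  -6. ]
tab 105 73 [-24.1 -19.1 -14.4] [-12.9  -9.7  -7.6]
-33 [(np.float64(-8.3), np.float64(20.9)), (np.float64(-8.3), np.float64(21.3)), (np.float64(-8.2), np.float64(21.8)), (np.float64(-7.5), np.float64(20.1)), (np.float64(-7.4), np.float64(21.5)), (np.float64(-7.3), np.float64(22.3)), (np.float64(-6.7), np.float64(20.4)), (np.float64(-6.5), np.float64(21.8)), (np.float64(-6.4), np.float64(22.
[... 9380 characters left out ...]
6)), (np.float64(17.1), np.float64(7.3)), (np.float64(17.1), np.float64(7.0)), (np.float64(18.0), np.float64(8.5)), (np.float64(18.0), np.float64(7.4)), (np.float64(18.0), np.float64(8.4)), (np.float64(18.9), np.float64(8.8)), (np.float64(18.9), np.float64(6.7)), (np.float64(19.8), np.float64(9.0)), (np.float64(19.8), np.float64(7.5)), (np.float64(19.8), np.float64(7.9)), (np.float64(20.8), np.float64(2.8)), (np.float64(20.8), np.float64(1.1)), (np.float64(20.8), np.float64(1.5))]
[527.68060744  74.28233966 160.27024775]
-5.810885066988817 -22.43521594213198 88.27024775108524 [[-0.9480912  -0.10089027 -0.3015696 ]
 [-0.09646512  0.994897   -0.02957094]
 [ 0.30301411  0.001055   -0.95298549]]
```

```bash
cat > fg.py <<'E'
import sys
_a=sys.argv
from m import *
np.set_printoptions(suppress=True,precision=1,linewidth=160)
z=np.load('pics/'+_a[1]); 
P,c,u,v=load(_a[1]);
# camera-frame coords projected on tool axes: use measured tool pose
o=robot.get_obs(); T=q2R(o['eef_rot']); L=(P-o['position'])@T
k=(c.max(1)<110)&(abs(L[:,0])<13)&(L[:,2]<0)&(L[:,2]>-30)&(abs(L[:,1])<60)
for zl in range(-26,4,4):
    q=k&(L[:,2]>zl)&(L[:,2]<=zl+4)
    y=L[q,1]; a=np.sort(y)
    f=lambda m: np.percentile(y[m],[2,98]) if m.sum()>2 else None
    print(zl,'fing-',f(y<-15),'tab',f(abs(y)<15),'fing+',f(y>15))
t=(c.max(1)<90)&(abs(L[:,1])<9)&(abs(L[:,0])<20)
for zl in range(-26,24,6):
    q=t&(L[:,2]>zl)&(L[:,2]<=zl+6)
    if q.sum()>3: print('tab front x at z',zl+3,np.percentile(L[q,0],[10,50,90]))
E
python3 fg.py w2.npz
```

```text
-26 fing- [-37.8 -24.3] tab None fing+ [21.5 34.5]
-22 fing- [-37.3 -24.3] tab [-7.7  0. ] fing+ [21.5 34.6]
-18 fing- [-37.  -24.2] tab [-9.1  2.3] fing+ [21.5 34. ]
-14 fing- [-36.5 -24.2] tab [-9.3  2.4] fing+ [21.5 33.8]
-10 fing- [-35.9 -24.3] tab [-9.4  1.9] fing+ [21.4 32.8]
-6 fing- [-36.1 -24.3] tab [-8.4  2. ] fing+ [21.5 33.1]
-2 fing- [-33.4 -24.3] tab [-9.1  1.4] fing+ [21.5 28.8]
2 fing- None tab None fing+ None
tab front x at z -17 [-2.7  0.6  3.3]
tab front x at z -11 [2.8 3.4 3.8]
tab front x at z -5 [2.8 3.4 3.8]
tab front x at z 1 [2.9 3.3 3.7]
tab front x at z 7 [2.7 3.3 3.6]
tab front x at z 13 [2.9 3.3 3.6]
tab front x at z 19 [2.8 3.4 3.6]
tab front x at z 25 [2.3 3.3 3.6]
```

```bash
python3 -m inch '[[0,-0.0021,0,0,0,0],[0,-0.0021,0,0,0,0],[0,-0.0021,0,0,0,0]]' 0.5 15
python3 -m inch '[[0,0,0,0,0,0],[0,0,0,0,0,0],[0,0,0,0,0,0],[0,0,0,0,0,0],[0,0,0,0,0,0],[0,0,0,0,0,0]]' 0.05 15
python3 - <<'E'
from h import *
im,d,p=shot('wrist','w3.png')
cv2.imwrite('pics/w3c.png',cv2.resize(cv2.cvtColor(im,cv2.COLOR_RGB2BGR)[60:330,150:420],None,fx=2.2,fy=2.2,interpolation=cv2.INTER_CUBIC))
o=robot.get_obs();p=o['position']
ex=np.array([np.cos(np.radians(185.6)),np.sin(np.radians(185.6))]);print(p[:2]@ex+526.6,p[:2]@np.array([-ex[1],ex[0]]),p[2]-72,o['wrist_torque'])
E
python3 k.py w3.npz;python3 fg.py w3.npz
```

```text
t: 4.38
position: [527.4, 72.2, 159.3]
eef_rot: [-0.154, -0.05, 0.987, -0.007]
ft_force: [-0.4, 0.6, -0.2]
finger_gap: 0.503
t: 5.12
position: [527.3, 72.2, 159.2]
eef_rot: [-0.154, -0.05, 0.987, -0.007]
ft_force: [0.0, 0.3, -0.8]
finger_gap: 0.13
-5.26108125936355 -20.447239549436347 87.16020933902809 [ 0.05188606 -0.14342557  0.000973  ]
roof -0.43061592913028335 sides [-69.4  29.6]
roof far end(nom 93.8)  91.50615310461023
5 516 X [ 1.6  2.6  9.7 18.7 19.6] Y [-32.9  -3.4]
20 77 X [ 2.5  2.6  5.  16.3 18.8] Y [-35.6  -2.5]
24 88 X [13.5 13.5 16.9 19.4 19.5] Y [-35.3  -1.9]
tab 60 18 [-27.7 -24.7 -12.3] [-0.6  3.6  4.4]
tab 65 51 [-28.1 -19.3 -12.4] [0.6 3.9 4.6]
tab 70 50 [-24.8 -20.  -13.2] [1.  2.6 3.5]
tab 75 57 [-24.6 -18.  -13.4] [-0.3  1.1  2.1]
tab 80 56 [-24.4 -19.3 -13.5] [-1.9 -0.6  0.6]
tab 85 84 [-26.9 -19.3 -13. ] [-16.7  -2.1   3.6]
tab 90 102 [-28.5 -19.9 -11.3] [-5.6 -3.5  3.6]
tab 95 112 [-28.7 -19.9 -11.1] [-6.8 -4.8  2.2]
tab 100 283 [-28.4 -19.3 -11.3] [-14.3  -8.8   0.4]
tab 105 174 [-28.6 -20.4 -11.4] [-22.1  -8.7  -1.3]
tab 110 47 [-28.7 -25.7 -11.1] [-4.6 -3.6 -2.6]
-26 fing- [-21.  -15.5] tab [-14.5  14.2] fing+ [15.  18.5]
-22 fing- [-20.6 -15. ] tab [-13.8  14.1] fing+ [15.4 18. ]
-18 fing- [-20.6 -15.2] tab [-14.1  13.5] fing+ [15.3 17.8]
-14 fing- [-20.4 -15.1] tab [-13.9  14.4] fing+ [15.1 17.4]
-10 fing- [-19.8 -15.2] tab [-14.1  14.2] fing+ [15.4 17.1]
-6 fing- [-19.6 -15.3] tab [-14.3  14.3] fing+ [15.1 16.8]
-2 fing- [-17.6 -15.2] tab [-14.4  12.8] fing+ None
2 fing- None tab None fing+ None
tab front x at z -23 [-7.1  9.1  9.6]
tab front x at z -17 [-2.5  1.8  9.2]
tab front x at z -11 [2.7 3.4 9.5]
tab front x at z -5 [2.7 3.3 9.3]
tab front x at z 1 [2.6 3.2 9.2]
tab front x at z 7 [2.7 3.1 3.5]
tab front x at z 13 [2.4 3.1 3.5]
tab front x at z 19 [1.9 3.1 3.4]
tab front x at z 25 [-1.1  1.2  3. ]
```

View pics/w3c.png

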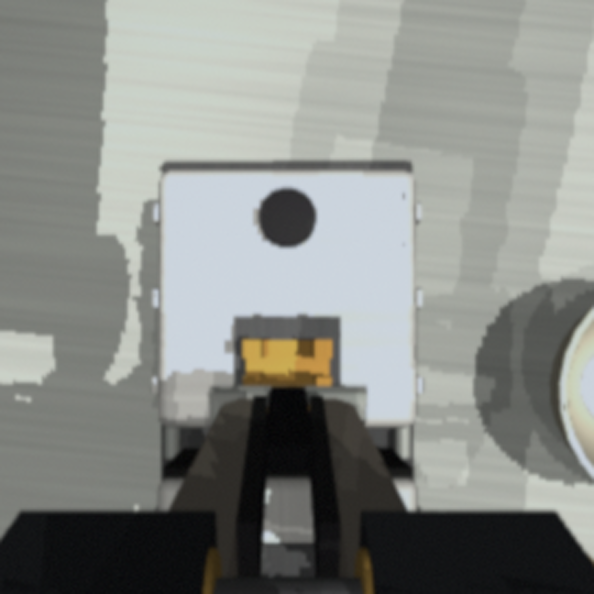

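```bash
cat > plan.py <<'E'
from h import *
from scipy.optimize import brentq
a=np.radians(185.6);ex=np.array([np.cos(a),np.sin(a)]);ey=np.array([-ex[1],ex[0]])
LB=22.0;XB=-0.8
def rise(X,Z):
    f=lambda t:(np.hypot(X-(-80.5+20*np.cos(np.radians(98)+t)),Z-(16+20*np.sin(np.radians(98)+t)))-90)
    t=brentq(f,-0.75,1.0); 
    pz=16+20*np.sin(np.radians(98)+t); return np.arcsin((Z-pz)/90),t
def tcp(X,Z,p): return np.array([X-LB*np.sin(p)-XB*np.cos(p), Z+LB*np.cos(p)-XB*np.sin(p)])
def now():
    o=robot.get_obs();T=q2R(o['eef_rot']);p=o['position']
    ph=np.arctan2(T[:2,2]@ex,-T[2,2]); t=np.array([p[:2]@ex+526.6,p[2]-72])
    b=t+LB*np.array([np.sin(ph),-np.cos(ph)])+XB*np.array([np.cos(ph),np.sin(ph)])
    return o,t,ph,b,p[:2]@ey,np.degrees(np.arctan2(-T[1,0],-T[0,0]))
def show():
    o,t,ph,b,y,yw=now(); f=o['ft_force']
    print('t %.2f bar X %.2f Z %.2f pitch %.3f Y %.2f yaw %.2f  F_X %.1f F_Y %.1f F_Z %.1f gap %.3f'%(o['t'],b[0],b[1],ph,y,yw,f[:2]@ex,f[:2]@ey,f[2],o['finger_gap']))
def rows(pts,off=0.0):
    o,t,ph,b,y,yw=now()
    for X,Z in pts:
        r,th=rise(X,Z); p=r+off; d=tcp(X,Z,p)-t
        print('bar',X,Z,'lever %.2f rise %.3f'%(th,r),'-> [%.4f,0,%.4f,0,%.3f,0]'%((d[0]*np.cos(ph)+d[1]*np.sin(ph))/1e3,(d[0]*np.sin(ph)-d[1]*np.cos(ph))/1e3,p-ph))
E
python3 - <<'E'
from plan import *
show(); print(rise(0.6,65.9))
rows([(2,60),(3.5,54),(5,48),(6.5,43),(8,38),(9.4,34)])
E
```

```text
t 5.17 bar X 0.69 Z 65.97 pitch 0.310 Y -20.45 yaw 5.81  F_X -0.3 F_Y 0.4 F_Z 0.7 gap 0.129
(np.float64(0.34265739822606683), 0.04481063222226431)
bar 2 60 lever 0.07 rise 0.275 -> [0.0002,0,0.0061,0,-0.035,0]
bar 3.5 54 lever 0.07 rise 0.206 -> [0.0013,0,0.0125,0,-0.104,0]
bar 5 48 lever 0.04 rise 0.137 -> [0.0024,0,0.0189,0,-0.173,0]
bar 6.5 43 lever -0.00 rise 0.080 -> [0.0035,0,0.0244,0,-0.230,0]
bar 8 38 lever -0.07 rise 0.023 -> [0.0046,0,0.0300,0,-0.287,0]
bar 9.4 34 lever -0.14 rise -0.022 -> [0.0057,0,0.0346,0,-0.332,0]
```

```bash
python3 -m inch '[[0.0001,0,0.003,0,-0.02,0],[0.0002,0,0.0061,0,-0.04,0],[0.0008,0,0.0093,0,-0.075,0],[0.0013,0,0.0125,0,-0.109,0],[0.0019,0,0.0157,0,-0.144,0],[0.0024,0,0.0189,0,-0.178,0],[0.003,0,0.0217,0,-0.207,0],[0.0035,0,0.0244,0,-0.235,0],[0.004,0,0.0272,0,-0.264,0],[0.0046,0,0.03,0,-0.292,0],[0.0057,0,0.0346,0,-0.337,0],[0.0057,0,0.0346,0,-0.337,0]]'
python3 - <<'E'
from plan import *
im,d,p=shot('wrist','w4.png')
cv2.imwrite('pics/w4c.png',cv2.resize(cv2.cvtColor(im,cv2.COLOR_RGB2BGR)[60:330,150:420],None,fx=2.2,fy=2.2,interpolation=cv2.INTER_CUBIC))
show()
E
python3 k.py w4.npz;python3 fg.py w4.npz|tail -8
```

```text
t: 6.68
position: [510.5, 70.7, 127.6]
eef_rot: [0.013, -0.05, 0.999, 0.001]
ft_force: [-0.3, 0.9, 2.1]
finger_gap: 0.127
t 6.72 bar X 10.14 Z 33.86 pitch -0.026 Y -20.49 yaw 5.78  F_X 1.5 F_Y 0.9 F_Z 1.5 gap 0.128
roof -0.4144742521362872 sides [-69.6  29.5]
roof far end(nom 93.8)  92.73359303802027
5 658 X [ 3.4  3.8 12.2 20.1 20.3] Y [-33.8  -3.9]
11 78 X [14.1 19.6 20.  20.4 20.5] Y [-35.4  -2.2]
20 40 X [17.4 18.8 20.  20.3 20.4] Y [-35.4  -2.2]
24 197 X [13.  13.7 16.8 20.  20.3] Y [-35.3  -2.4]
tab 50 56 [-28.4 -19.5 -12.4] [13.7 14.5 21. ]
tab 55 107 [-28.5 -19.5 -11.6] [12.7 15.  21.4]
tab 60 100 [-28.9 -20.6 -11. ] [13.2 15.3 21.6]
tab 65 105 [-28.6 -20.  -11.4] [14.7 15.6 21.9]
tab 70 348 [-28.4 -19.4 -11.8] [ 8.4 14.  21.9]
tab 75 67 [-28.5 -25.  -11.2] [ 7.5 21.4 22.3]
tab 80 48 [-28.8 -25.7 -11.2] [21.1 21.8 22.4]
tab 85 91 [-28.9 -25.  -11.1] [12.4 21.8 22.7]
tab 90 92 [-28.7 -25.  -11.3] [ 2.4 22.  22.8]
tab 95 74 [-29.  -25.6 -11.1] [20.3 22.2 22.9]
tab 100 138 [-28.9 -24.9 -11.4] [ 5.  21.9 23.1]
tab 105 104 [-28.9 -25.4 -11.2] [ 2.9 22.5 23.4]
tab 110 154 [-28.9 -24.9 -11.1] [ 9.  22.4 23.5]
tab front x at z -17 [-2.1  2.1  9.4]
tab front x at z -11 [3.2 3.8 9.7]
tab front x at z -5 [2.9 3.4 9.7]
tab front x at z 1 [2.7 3.2 9.5]
tab front x at z 7 [2.4 2.9 3.3]
tab front x at z 13 [2.1 2.6 2.9]
tab front x at z 19 [1.6 2.6 2.8]
tab front x at z 25 [-0.3  0.8  2.4]
```

View pics/w4c.png

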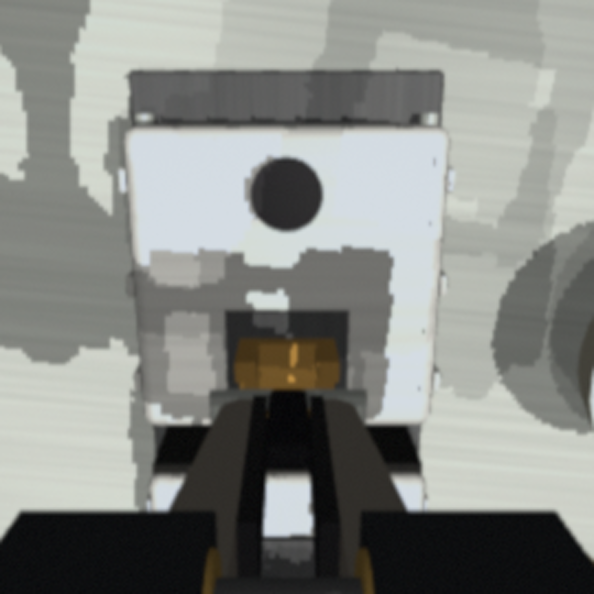

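```bash
cat > bar.py <<'E'
import sys
exec(open('k.py').read().split("rf=")[0])
for lo,hi in ((11,17),(17,24.5)):
  for s in (-1,1):
    yy=(Y+19)*s
    k=(yy>lo)&(yy<hi)&(Z>8)&(Z<45)&(X>-15)&(X<30)&(c[:,0]-c[:,2]<25)
    if k.sum()>3: print(lo,s,k.sum(),'X',np.percentile(X[k],[2,10,50,90,98]),'Z',np.percentile(Z[k],[2,50,98]))
z=np.load('pics/'+sys.argv[1]);im=z['im'][:,:,::-1]
cv2.imwrite('pics/bc.png',cv2.resize(im[170:270,230:330],None,fx=6,fy=6,interpolation=cv2.INTER_NEAREST))
E
python3 bar.py w4.npz
```

```text
11 -1 43 X [10.1 10.5 11.4 11.7 11.9] Z [27.6 31.2 33.3]
11 1 41 X [ 9.9 10.4 11.2 11.6 11.8] Z [27.3 31.3 33.2]
17 -1 87 X [ 4.8  6.9 10.7 11.8 11.9] Z [27.7 31.7 33.5]
17 1 95 X [ 2.9  5.4 10.4 11.5 11.8] Z [28.1 31.8 33.6]
```

View pics/bc.png

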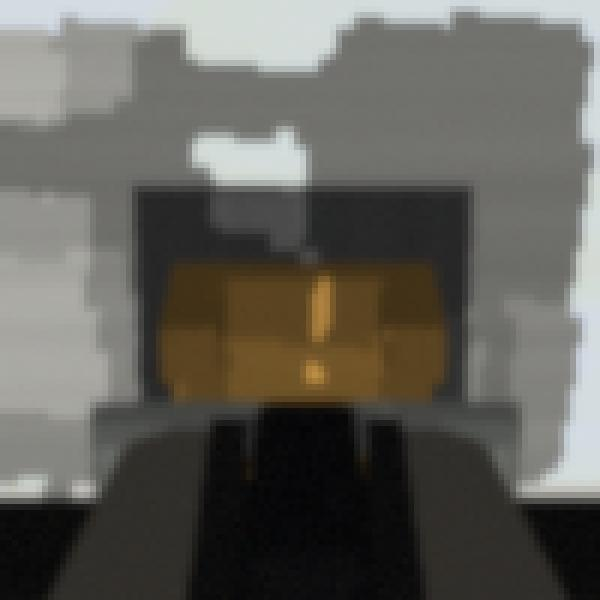

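```bash
sed -i 's/LB=22.0;XB=-0.8/LB=24.9;XB=-1.6/' plan.py
python3 - <<'E'
from plan import *
show(); print(rise(9.3,31))
rows([(9.4,29),(9.5,27),(9.5,25),(9.5,23),(9.5,20),(9.5,17)],-0.02)
E
```

```text
t 6.72 bar X 9.26 Z 30.98 pitch -0.026 Y -20.49 yaw 5.78  F_X 1.5 F_Y 0.9 F_Z 1.5 gap 0.128
(np.float64(-0.05558313776465979), -0.13657588764915993)
bar 9.4 29 lever -0.15 rise -0.078 -> [0.0020,0,0.0022,0,-0.072,0]
bar 9.5 27 lever -0.16 rise -0.100 -> [0.0027,0,0.0042,0,-0.095,0]
bar 9.5 25 lever -0.17 rise -0.122 -> [0.0033,0,0.0063,0,-0.117,0]
bar 9.5 23 lever -0.19 rise -0.145 -> [0.0039,0,0.0084,0,-0.139,0]
bar 9.5 20 lever -0.21 rise -0.178 -> [0.0048,0,0.0116,0,-0.173,0]
bar 9.5 17 lever -0.24 rise -0.212 -> [0.0057,0,0.0148,0,-0.206,0]
```

```bash
python3 - <<'E'
from plan import *
rows([(9.4,29),(9.5,27),(9.5,25),(9.5,23),(9.5,20),(9.5,17)],0.03)
E
python3 -m inch '[[0.0005,0,0.001,0,-0.011,0],[0.0008,0,0.0021,0,-0.022,0],[0.0011,0,0.0032,0,-0.033,0],[0.0014,0,0.0042,0,-0.045,0],[0.0014,0,0.0042,0,-0.045,0]]'
python3 -c "
from plan import *
show()"
```

```text
bar 9.4 29 lever -0.15 rise -0.078 -> [0.0007,0,0.0020,0,-0.022,0]
bar 9.5 27 lever -0.16 rise -0.100 -> [0.0014,0,0.0041,0,-0.045,0]
bar 9.5 25 lever -0.17 rise -0.122 -> [0.0021,0,0.0061,0,-0.067,0]
bar 9.5 23 lever -0.19 rise -0.145 -> [0.0027,0,0.0082,0,-0.089,0]
bar 9.5 20 lever -0.21 rise -0.178 -> [0.0036,0,0.0114,0,-0.123,0]
bar 9.5 17 lever -0.24 rise -0.212 -> [0.0044,0,0.0145,0,-0.156,0]
t: 7.35
position: [510.1, 70.6, 123.7]
eef_rot: [0.036, -0.05, 0.998, 0.003]
ft_force: [-0.6, -0.1, 0.5]
finger_gap: 0.129
t 7.35 bar X 8.61 Z 26.96 pitch -0.073 Y -20.44 yaw 5.78  F_X 0.6 F_Y 0.1 F_Z 0.5 gap 0.129
```

```bash
python3 -m inch '[[0.0005,0,0,0,0,0],[0.0009,0,0,0,0,0],[0.0009,0,0,0,0,0]]'
python3 -c "
from plan import *
shot('wrist','w5.png');show()
rows([(9.5,25),(9.5,23),(9.5,20),(9.5,17)],0.03)"; python3 bar.py w5.npz; python3 k.py w5.npz | head -6;python3 fg.py w5.npz|tail -5
```

```text
t: 7.72
position: [509.8, 70.4, 123.9]
eef_rot: [0.036, -0.05, 0.998, 0.002]
ft_force: [1.7, 0.5, -0.3]
finger_gap: 0.126
t 7.78 bar X 9.07 Z 27.15 pitch -0.073 Y -20.35 yaw 5.78  F_X -1.8 F_Y -0.6 F_Z -0.3 gap 0.126
bar 9.5 25 lever -0.17 rise -0.122 -> [0.0011,0,0.0021,0,-0.020,0]
bar 9.5 23 lever -0.19 rise -0.145 -> [0.0018,0,0.0042,0,-0.042,0]
bar 9.5 20 lever -0.21 rise -0.178 -> [0.0028,0,0.0073,0,-0.075,0]
bar 9.5 17 lever -0.24 rise -0.212 -> [0.0039,0,0.0104,0,-0.109,0]
11 -1 42 X [10.  10.3 11.  11.8 14.3] Z [23.6 27.7 29.6]
11 1 39 X [ 9.9 10.  10.9 11.4 11.6] Z [24.7 27.3 30.2]
17 -1 97 X [ 2.7  5.2 10.2 11.3 11.5] Z [24.6 28.4 29.8]
17 1 96 X [ 2.9  5.4 10.  11.1 11.5] Z [24.1 28.3 29.5]
roof -0.3997144358678497 sides [-69.6  29.5]
roof far end(nom 93.8)  92.52345787885832
5 649 X [ 3.5  4.  13.1 20.1 20.4] Y [-33.4  -4.3]
11 100 X [14.1 17.1 19.9 20.4 20.5] Y [-35.3  -2.3]
20 45 X [19.4 19.6 20.  20.4 20.6] Y [-35.1  -2.2]
24 219 X [12.9 13.1 16.7 20.1 20.6] Y [-35.4  -2. ]
tab front x at z 1 [2.5 3.1 9.2]
tab front x at z 7 [2.4 2.7 3. ]
tab front x at z 13 [1.9 2.5 2.8]
tab front x at z 19 [1.7 2.3 2.6]
tab front x at z 25 [-0.4  0.9  5.3]
```

```bash
python3 -m inch '[[0.0011,0,0.0008,0,-0.01,0],[0.0015,0,0.0019,0,-0.02,0],[0.0018,0,0.003,0,-0.031,0],[0.0021,0,0.0042,0,-0.042,0],[0.0021,0,0.0042,0,-0.042,0]]'
python3 -c "
from plan import *
shot('wrist','w6.png');show()
rows([(9.6,22),(9.6,20),(9.6,17),(9.6,15),(9.6,13),(9.6,11.5)],0.03)"; python3 bar.py w6.npz
```

```text
t: 8.4
position: [507.0, 70.3, 119.2]
eef_rot: [0.057, -0.05, 0.997, 0.004]
ft_force: [-0.5, -0.2, 1.1]
finger_gap: 0.128
t 8.45 bar X 10.72 Z 22.65 pitch -0.113 Y -20.50 yaw 5.78  F_X 0.5 F_Y -0.0 F_Z 1.8 gap 0.126
bar 9.6 22 lever -0.20 rise -0.156 -> [-0.0007,0,0.0008,0,-0.013,0]
bar 9.6 20 lever -0.22 rise -0.178 -> [0.0001,0,0.0028,0,-0.035,0]
bar 9.6 17 lever -0.25 rise -0.211 -> [0.0012,0,0.0059,0,-0.068,0]
bar 9.6 15 lever -0.27 rise -0.234 -> [0.0020,0,0.0080,0,-0.090,0]
bar 9.6 13 lever -0.29 rise -0.256 -> [0.0028,0,0.0101,0,-0.113,0]
bar 9.6 11.5 lever -0.31 rise -0.272 -> [0.0033,0,0.0116,0,-0.129,0]
11 -1 8 X [11.7 11.7 11.8 12.2 12.2] Z [23.8 23.9 24.8]
11 1 8 X [11.5 11.5 11.8 12.2 12.3] Z [23.6 24.1 25. ]
17 -1 90 X [ 6.5  8.  12.1 12.9 13.2] Z [19.  23.9 25.2]
17 1 92 X [ 4.6  7.1 11.6 12.7 12.9] Z [19.4 23.9 25.3]
```

View pics/bc.png

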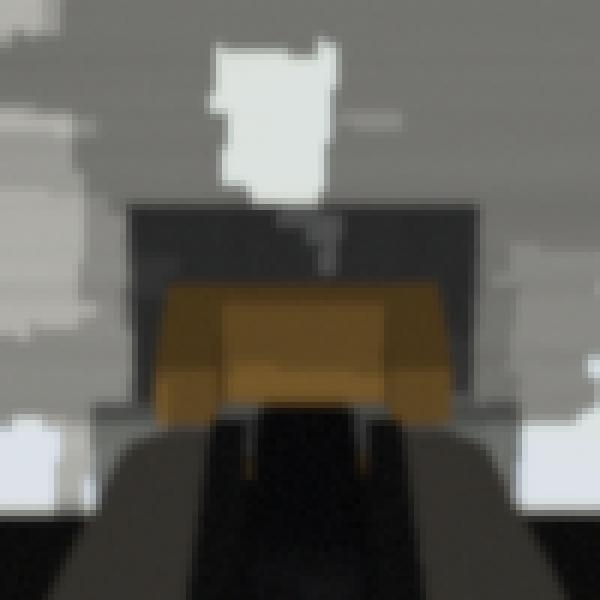

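```bash
python3 -m inch '[[-0.0005,0,0.0008,0,-0.013,0],[-0.0001,0,0.0018,0,-0.024,0],[0.0003,0,0.0028,0,-0.035,0],[0.0007,0,0.0038,0,-0.046,0],[0.001,0,0.0049,0,-0.057,0],[0.0014,0,0.0059,0,-0.068,0],[0.0014,0,0.0059,0,-0.068,0]]'
python3 -c "
from plan import *
shot('wrist','w7.png');show()
rows([(9.6,17),(9.6,15),(9.6,13),(9.6,11.5),(9.6,10.5)],0.03)"; python3 bar.py w7.npz
```

```text
t: 9.32
position: [506.8, 70.2, 113.3]
eef_rot: [0.091, -0.05, 0.995, 0.005]
ft_force: [-0.5, 1.5, 0.5]
finger_gap: 0.131
t 9.38 bar X 9.26 Z 17.18 pitch -0.182 Y -20.39 yaw 5.77  F_X -0.2 F_Y 0.0 F_Z 0.2 gap 0.127
bar 9.6 17 lever -0.25 rise -0.211 -> [0.0003,0,0.0001,0,0.001,0]
bar 9.6 15 lever -0.27 rise -0.234 -> [0.0013,0,0.0021,0,-0.021,0]
bar 9.6 13 lever -0.29 rise -0.256 -> [0.0022,0,0.0041,0,-0.043,0]
bar 9.6 11.5 lever -0.31 rise -0.272 -> [0.0029,0,0.0057,0,-0.060,0]
bar 9.6 10.5 lever -0.33 rise -0.283 -> [0.0033,0,0.0067,0,-0.071,0]
11 -1 28 X [19.2 23.6 24.2 25.  25.1] Z [32.7 42.3 44.4]
11 1 29 X [23.5 23.7 24.5 24.9 25.1] Z [39.9 42.7 45. ]
17 -1 89 X [ 4.1  7.  10.7 11.7 24. ] Z [14.4 18.5 43.4]
17 1 89 X [ 2.8  5.7 10.3 11.7 24.3] Z [14.4 18.6 43.8]
```

Bar is in the slot with no contact force. I'll continue down to the pad.

```bash
python3 -m inch '[[0.0006,0,0.001,0,-0.01,0],[0.0011,0,0.0021,0,-0.021,0],[0.0015,0,0.0031,0,-0.032,0],[0.002,0,0.0041,0,-0.043,0],[0.0023,0,0.0049,0,-0.051,0],[0.0027,0,0.0057,0,-0.06,0],[0.0027,0,0.0057,0,-0.06,0]]'
python3 -c "
from plan import *
shot('wrist','w8.png');show()
rows([(9.2,11.5),(9,10.5),(7,10.5),(5,10.5),(3,10.5)],0.03)"; python3 bar.py w8.npz
```

```text
t: 10.25
position: [505.0, 70.0, 107.2]
eef_rot: [0.12, -0.05, 0.991, 0.007]
ft_force: [1.1, -0.6, 0.9]
finger_gap: 0.128
t 10.30 bar X 9.68 Z 11.37 pitch -0.242 Y -20.46 yaw 5.77  F_X 0.1 F_Y -0.3 F_Z 0.7 gap 0.130
bar 9.2 11.5 lever -0.29 rise -0.273 -> [-0.0005,0,-0.0000,0,-0.001,0]
bar 9 10.5 lever -0.30 rise -0.284 -> [-0.0001,0,0.0010,0,-0.013,0]
bar 7 10.5 lever -0.20 rise -0.287 -> [-0.0020,0,0.0015,0,-0.015,0]
bar 5 10.5 lever -0.10 rise -0.287 -> [-0.0039,0,0.0020,0,-0.015,0]
bar 3 10.5 lever 0.00 rise -0.285 -> [-0.0059,0,0.0025,0,-0.013,0]
11 -1 82 X [20.2 25.8 27.3 28.6 28.8] Z [24.5 39.4 44.7]
11 1 78 X [20.  25.8 27.2 28.5 29. ] Z [25.  39.  44.8]
17 -1 99 X [ 5.5  7.  11.3 27.3 28.7] Z [ 8.4 12.7 42.7]
17 1 99 X [ 3.2  6.3 11.2 27.3 28.6] Z [ 8.2 12.9 44.3]
```

```bash
python3 -m inch '[[-0.0005,0,0.0005,0,-0.006,0],[-0.0015,0,0.0009,0,-0.012,0],[-0.0025,0,0.0012,0,-0.014,0],[-0.0035,0,0.0015,0,-0.014,0],[-0.0045,0,0.0018,0,-0.014,0],[-0.0045,0,0.0018,0,-0.014,0]]'
python3 -c "
from plan import *
shot('wrist','w9.png');show()
rows([(5,10.5),(4,10.5),(3,10.5),(2,10.5)],0.03)"; python3 bar.py w9.npz
```

```text
t: 11.05
position: [510.2, 70.6, 106.5]
eef_rot: [0.128, -0.05, 0.991, 0.007]
ft_force: [-1.1, 0.4, 1.1]
finger_gap: 0.127
t 11.10 bar X 4.10 Z 10.85 pitch -0.257 Y -20.44 yaw 5.76  F_X 1.6 F_Y 0.5 F_Z 0.1 gap 0.131
bar 5 10.5 lever -0.10 rise -0.287 -> [0.0010,0,0.0001,0,-0.001,0]
bar 4 10.5 lever -0.05 rise -0.286 -> [-0.0000,0,0.0004,0,0.000,0]
bar 3 10.5 lever 0.00 rise -0.285 -> [-0.0010,0,0.0006,0,0.002,0]
bar 2 10.5 lever 0.06 rise -0.283 -> [-0.0020,0,0.0009,0,0.004,0]
11 -1 77 X [20.2 20.9 22.4 23.6 23.8] Z [32.5 39.3 44.2]
11 1 80 X [20.3 20.8 22.3 23.7 24.1] Z [32.9 39.3 44.7]
17 -1 89 X [-0.2  1.6  5.9 22.1 23.1] Z [ 8.7 12.3 43. ]
17 1 94 X [-1.6  0.2  5.7 22.4 23.5] Z [ 8.4 12.2 43.7]
```

```bash
python3 -m inch '[[-0.0005,0,0.0002,0,0,0],[-0.001,0,0.0004,0,0,0],[-0.0015,0,0.0006,0,0,0],[-0.0015,0,0.0006,0,0,0]]'
python3 -c "
from plan import *
show()"
```

```text
t: 11.6
position: [511.7, 70.7, 106.4]
eef_rot: [0.128, -0.05, 0.991, 0.007]
ft_force: [-2.8, -0.4, 2.9]
finger_gap: 0.126
t 11.60 bar X 2.63 Z 10.76 pitch -0.256 Y -20.44 yaw 5.77  F_X 2.8 F_Y 0.2 F_Z 2.9 gap 0.126
```

```bash
python3 -m inch '[[0,0,0,0,0,0],[0,0,0,0,0,0],[0,0,0,0,0,0],[0,0,0,0,0,0]]' 0.4
python3 -c "
from plan import *
show()
shot('wrist','w10.png')"; python3 bar.py w10.npz
python3 -m inch '[[0,0,-0.01,0,0,0],[0,0,-0.025,0,0,0],[0,0,-0.05,0,0.05,0],[0,0,-0.075,0,0.15,0],[0,0,-0.075,0,0.257,0],[0,0,-0.075,0,0.257,0],[0,0,-0.075,0,0.257,0]]' 0.4
python3 -c "
from plan import *
im,d,p=shot('wrist','w11.png');show()
o,t,ph,b,y,yw=now();print(t,ph)
cv2.imwrite('pics/w11c.png',cv2.resize(cv2.cvtColor(im,cv2.COLOR_RGB2BGR)[60:330,150:420],None,fx=2.2,fy=2.2,interpolation=cv2.INTER_CUBIC))
im,d,p=shot('scene','s11.png')
cv2.imwrite('pics/s11c.png',cv2.resize(cv2.cvtColor(im,cv2.COLOR_RGB2BGR)[150:270,210:340],None,fx=5,fy=5,interpolation=cv2.INTER_CUBIC))"
```

```text
t: 12.1
position: [511.5, 70.7, 106.3]
eef_rot: [0.127, -0.05, 0.991, 0.007]
ft_force: [-0.8, 0.0, -0.3]
finger_gap: 0.402
t 12.10 bar X 2.74 Z 10.64 pitch -0.256 Y -20.44 yaw 5.77  F_X 0.8 F_Y -0.1 F_Z -0.3 gap 0.402
17 -1 207 X [-0.6  2.7 18.5 22.4 23.1] Z [ 8.7 37.  44.7]
17 1 200 X [-0.8  3.  18.5 22.3 23.1] Z [ 8.6 37.1 44.6]
t: 13.02
position: [492.2, 68.8, 178.9]
eef_rot: [-0.0, -0.051, 0.999, 0.001]
ft_force: [-0.7, -0.1, -0.1]
finger_gap: 0.399
t 13.07 bar X 28.70 Z 81.94 pitch 0.000 Y -20.44 yaw 5.80  F_X 0.6 F_Y -0.8 F_Z -0.9 gap 0.400
[ 30.28642766 106.83995652] 0.00042724522445766554
```

View pics/w11c.png

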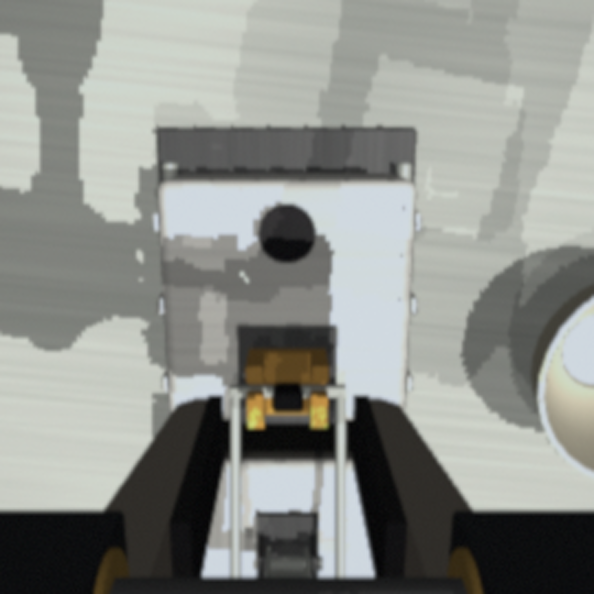

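View pics/s11c.png

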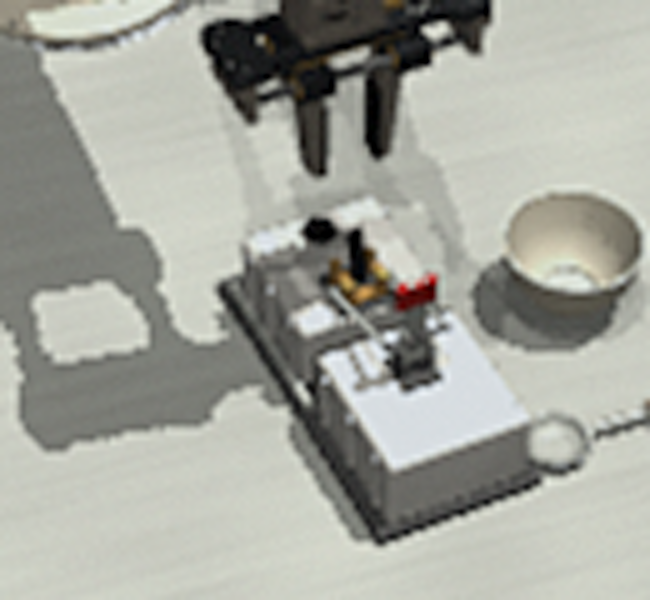

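```bash
python3 -m inch '[[-0.02,0,0,0,0,0],[-0.04,0,0,0,0,0],[-0.06,0,0.01,0,0,0],[-0.078,0,0.02,0,0,0],[-0.088,0,0.03,0,0,0],[-0.088,0,0.03,0,0,0],[-0.088,0,0.03,0,0,0]]' 0 15
python3 -c "
from plan import *
im,d,p=shot('scene','s12.png')
cv2.imwrite('pics/s12c.png',cv2.resize(cv2.cvtColor(im,cv2.COLOR_RGB2BGR)[150:270,210:340],None,fx=5,fy=5,interpolation=cv2.INTER_CUBIC))
show();print(now()[1:3])
t=now()[1]
r=60;h=3.5
for th in [0,.1,.2,.3,.4,.5,.6,.7,.8,.9,1.0,1.1,1.2,1.3,1.4,1.5,1.571]:
    cx=-80.5-r*np.sin(th)+h*np.cos(th)+10; cz=16+r*np.cos(th)+h*np.sin(th)
    print(th,'[%.4f,0,%.4f,0,0,0]'%((cx-t[0])/1e3,-(cz-t[1])/1e3))
"
```

```text
t: 14.0
position: [579.7, 77.6, 149.1]
eef_rot: [-0.001, -0.051, 0.999, 0.001]
ft_force: [1.0, -0.2, -0.3]
finger_gap: 0.003
t 14.05 bar X -59.68 Z 52.43 pitch 0.000 Y -20.62 yaw 5.79  F_X 0.9 F_Y 0.2 F_Z -0.4 gap 0.005
(array([-58.0964555 ,  77.32891038]), np.float64(0.0004971849091788414))
0 [-0.0089,0,0.0013,0,0,0]
0.1 [-0.0149,0,0.0013,0,0,0]
0.2 [-0.0209,0,0.0018,0,0,0]
0.3 [-0.0268,0,0.0030,0,0,0]
0.4 [-0.0325,0,0.0047,0,0,0]
0.5 [-0.0381,0,0.0070,0,0,0]
0.6 [-0.0434,0,0.0098,0,0,0]
0.7 [-0.0484,0,0.0132,0,0,0]
0.8 [-0.0530,0,0.0170,0,0,0]
0.9 [-0.0572,0,0.0213,0,0,0]
1.0 [-0.0610,0,0.0260,0,0,0]
1.1 [-0.0643,0,0.0310,0,0,0]
1.2 [-0.0671,0,0.0363,0,0,0]
1.3 [-0.0693,0,0.0419,0,0,0]
1.4 [-0.0709,0,0.0477,0,0,0]
1.5 [-0.0720,0,0.0536,0,0,0]
1.571 [-0.0724,0,0.0578,0,0,0]
```

View pics/s12c.png

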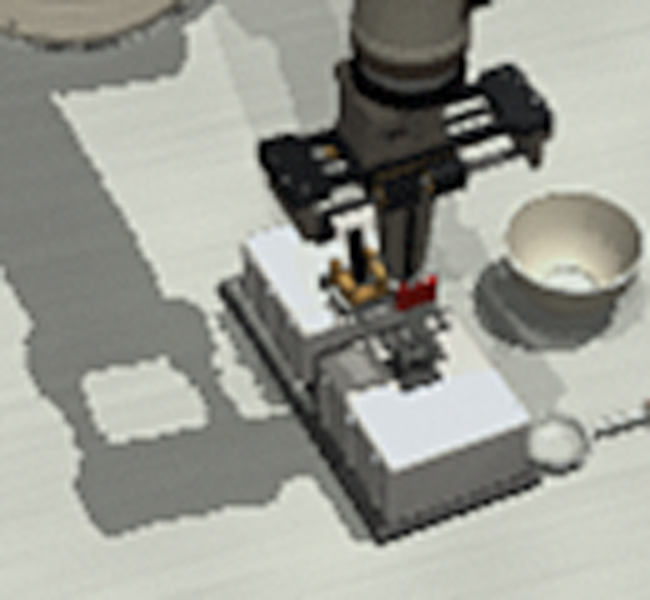

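```bash
python3 -m inch '[[-0.006,0,0.0013,0,0,0],[-0.0105,0,0.0013,0,0,0],[-0.0149,0,0.0013,0,0,0],[-0.018,0,0.0016,0,0,0],[-0.0209,0,0.0018,0,0,0],[-0.0238,0,0.0024,0,0,0],[-0.0268,0,0.003,0,0,0],[-0.0296,0,0.0038,0,0,0],[-0.0325,0,0.0047,0,0,0],[-0.0325,0,0.0047,0,0,0]]'
python3 -c "
from plan import *
im,d,p=shot('scene','s13.png')
cv2.imwrite('pics/s13c.png',cv2.resize(cv2.cvtColor(im,cv2.COLOR_RGB2BGR)[150:270,210:340],None,fx=5,fy=5,interpolation=cv2.INTER_CUBIC))
im,d,p=shot('wrist','w13.png')
show()"; python3 bar.py w13.npz; python3 k.py w13.npz|head -2
```

```text
t: 15.3
position: [612.8, 80.9, 144.0]
eef_rot: [-0.0, -0.05, 0.999, 0.001]
ft_force: [-1.3, -0.1, 1.7]
finger_gap: 0.005
t 15.40 bar X -92.62 Z 47.15 pitch 0.001 Y -20.72 yaw 5.79  F_X 0.6 F_Y -0.4 F_Z 0.9 gap 0.007
17 -1 144 X [-14.6 -13.2  -6.2  -2.1  -1.4] Z [14.6 16.6 19. ]
17 1 134 X [-14.7 -13.3  -6.4  -2.2  -1.5] Z [15.  16.7 18.6]
roof -0.29915444964885296 sides [-69.5  29.5]
roof far end(nom 93.8)  70.66216201092547
```

View pics/s13c.png

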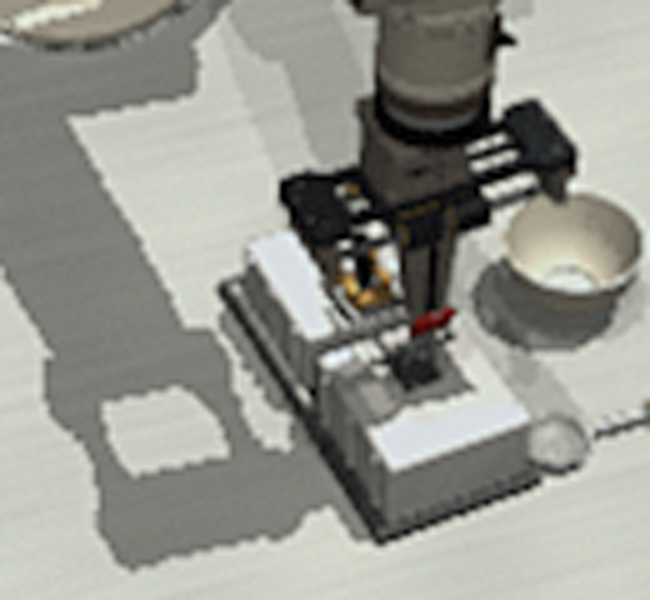

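View pics/w13.png

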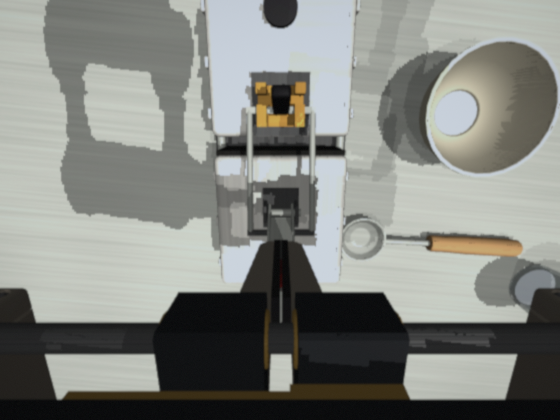

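```bash
python3 -m inch '[[-0.0056,0,0.0023,0,0,0],[-0.0109,0,0.0051,0,0,0],[-0.0159,0,0.0085,0,0,0],[-0.0205,0,0.0123,0,0,0],[-0.0247,0,0.0166,0,0,0],[-0.0285,0,0.0213,0,0,0],[-0.0318,0,0.0263,0,0,0],[-0.0346,0,0.0316,0,0,0],[-0.0346,0,0.0316,0,0,0]]'
python3 -c "
from plan import *
im,d,p=shot('wrist','w14.png')
show();print(now()[1])"; python3 k.py w14.npz|head -6
```

```text
t: 16.52
position: [647.1, 84.4, 111.8]
eef_rot: [-0.0, -0.05, 0.999, 0.001]
ft_force: [-0.2, 0.1, 0.2]
finger_gap: 0.01
t 16.57 bar X -127.34 Z 15.36 pitch 0.000 Y -20.87 yaw 5.79  F_X 0.3 F_Y 0.3 F_Z 0.4 gap 0.009
[-125.75162724   40.26073566]
roof -0.5476212874095125 sides [-69.2  28.9]
roof far end(nom 93.8)  25.201997972342827
5 856 X [-22.2 -21.8 -14.5   3.7   6.3] Y [-32.8  -3. ]
11 259 X [-22.2 -22.1  -9.7   2.6   5.6] Y [-36.4  -1.1]
20 671 X [-22.  -21.4 -14.8   0.1   5.4] Y [-35.6  -2.1]
24 200 X [-0.3 -0.2  2.7  6.9  7.1] Y [-35.7  -1.9]
```

View pics/w14.png

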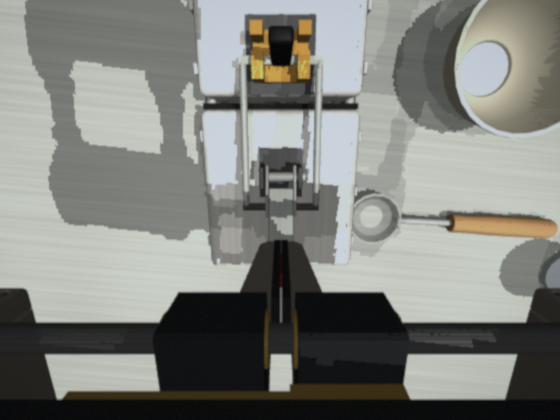

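```bash
python3 -m inch '[[-0.0022,0,0.0056,0,0,0],[-0.0038,0,0.0114,0,0,0],[-0.0049,0,0.0173,0,0,0],[-0.0053,0,0.0215,0,0,0],[-0.0053,0,0.022,0,0,0],[-0.0053,0,0.022,0,0,0]]'
python3 -c "
from plan import *
im,d,p=shot('wrist','w15.png')
show();print(now()[1])"; python3 k.py w15.npz|head -6
```

```text
t: 17.32
position: [651.9, 85.0, 91.8]
eef_rot: [-0.001, -0.051, 0.999, 0.001]
ft_force: [-4.9, 0.2, 9.1]
finger_gap: 0.003
t 17.38 bar X -132.01 Z -5.06 pitch 0.002 Y -20.96 yaw 5.80  F_X 5.2 F_Y -0.9 F_Z 8.8 gap 0.007
[-130.45140232   19.84358534]
  return _methods._mean(a, axis=axis, dtype=dtype,
  ret = ret.dtype.type(ret / rcount)
Traceback (most recent call last):
  File "k.py", line 6, in <module>
    rf=(c.min(1)>110)&(abs(Z)<6)&(X>25)&(X<105)&(abs(Y+20)<50);print('roof',np.median(Z[rf]),'sides',np.percentile(Y[rf],[.5,99.5]))
                                                                                                     ~~~~~~~~~~~~~^^^^^^^^^^^^^^^^^
IndexError: index -1 is out of bounds for axis 0 with size 0
```

```bash
python3 -m inch '[[0,0,0.0005,0,0,0],[0,0,0.001,0,0,0],[0,0,0.001,0,0,0]]'
python3 -c "
from plan import *
show();print(now()[1])"
python3 -m inch '[[0,0,-0.005,0,0,0],[0,0,-0.03,0,0,0],[0.01,0,-0.06,0,0,0],[0.03,0,-0.1,0,0,0],[0.06,0,-0.15,0,0,0],[0.09,0,-0.18,0,0,0],[0.12,0,-0.2,0,0,0],[0.12,0,-0.2,0,0,0]]'
python3 -c "
from plan import *
im,d,p=shot('wrist','w16.png');show()
im,d,p=shot('scene','s16.png')
cv2.imwrite('pics/s16c.png',cv2.resize(cv2.cvtColor(im,cv2.COLOR_RGB2BGR)[150:270,210:340],None,fx=5,fy=5,interpolation=cv2.INTER_CUBIC))
"; python3 k.py w16.npz|head -6; python3 lat.py w16.npz|tail -1
python3 - <<'E'
import sys;sys.argv=['x','w16.npz']
exec(open('k.py').read().split("rf=")[0])
k=(c[:,0]>90)&(c[:,1]<60)&(X<-60)&(X>-190)&(abs(Y+20)<35);print('red',k.sum(),np.percentile(X[k],[1,50,99]),np.percentile(Z[k],[1,50,99]))
E
```

```text
t: 17.75
position: [651.9, 85.0, 91.7]
eef_rot: [-0.001, -0.051, 0.999, 0.001]
ft_force: [-7.3, -0.5, 13.0]
finger_gap: 0.006
t 17.75 bar X -132.03 Z -5.16 pitch 0.002 Y -20.96 yaw 5.81  F_X 7.4 F_Y -0.2 F_Z 13.0 gap 0.006
[-130.47769113   19.745736  ]
t: 18.75
position: [533.2, 72.6, 291.7]
eef_rot: [0.002, -0.05, 0.999, 0.0]
ft_force: [0.0, -0.5, 0.6]
finger_gap: 0.006
t 18.80 bar X -12.85 Z 193.08 pitch -0.001 Y -20.22 yaw 5.78  F_X 0.8 F_Y -0.2 F_Z -1.0 gap 0.008
roof -0.3415670282201404 sides [-69.5  29.7]
roof far end(nom 93.8)  78.72769380341528
5 238 X [-22.  -19.5  -4.6   6.7   6.9] Y [-33.9  -3.5]
11 37 X [-15.6 -13.7  -9.6   6.8   6.9] Y [-36.3  -1.5]
20 126 X [-21.6 -21.4 -13.6   6.7   6.8] Y [-34.8  -3. ]
24 55 X [-0.1 -0.   3.6  6.3  6.3] Y [-35.6  -2.1]
x0(seam) from fixed far end -500.87587332014095 near -563.3291847676365  front0:  -541.2033065589494 -559.897694970851Traceback (most recent call last):
  File "<stdin>", line 3, in <module>
    return _quantile_unchecked(
        a, q, axis, out, overwrite_input, method, keepdims, weights)
    return _ureduce(a,
                    func=_quantile_ureduce_func,
    ...<5 lines>...
                    overwrite_input=overwrite_input,
                    method=method)
    r = func(a, **kwargs)
    result = _quantile(arr,
                       quantiles=q,
    ...<2 lines>...
                       out=out,
                       weights=wgt)
    slices_having_nans = np.isnan(arr[-1, ...])
                                  ~~~^^^^^^^^^
IndexError: index -1 is out of bounds for axis 0 with size 0
```

View pics/w16.png

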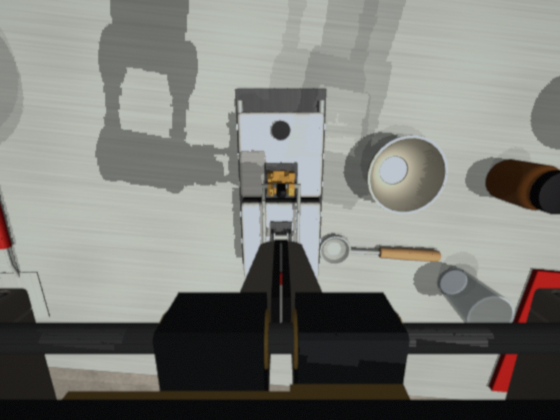

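View pics/s16c.png

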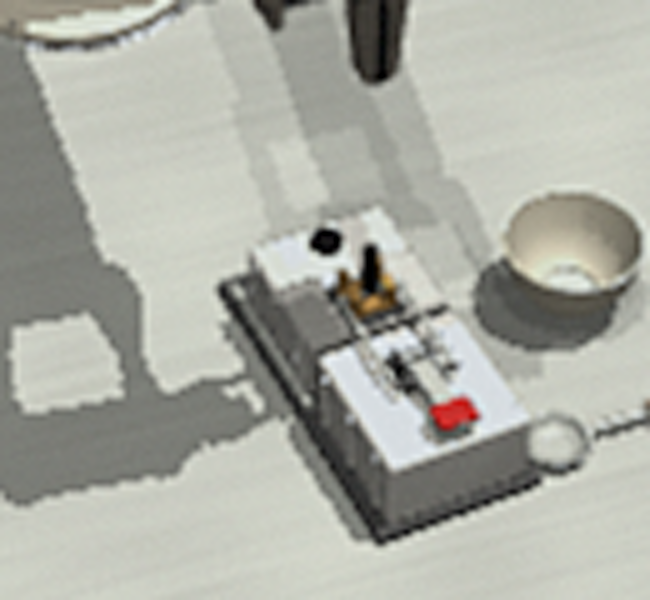

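The lever is down and the halves are drawn together. I'll check flatness from the scene and top cameras.

Run:
```python
from plan import *
from m import load
np.set_printoptions(suppress=True,precision=1)
shot('top','t17.png')
for f in ['s16.npz','t17.npz']:
    P,c,u,v=load(f);c=c.astype(int);X=P[:,:2]@ex+526.6;Y=P[:,:2]@ey;Z=P[:,2]-72
    k=(c[:,0]-c[:,1]>50)&(X<-60)&(X>-190)&(abs(Y+20)<35)&(Z>0);print(f,k.sum(),'red X',np.percentile(X[k],[5,50,95]),'Z',np.percentile(Z[k],[5,50,95]))
    q=k; A=np.c_[X[q],np.ones(q.sum())]; print('slope',np.linalg.lstsq(A,Z[q],rcond=None)[0])
    k=(abs(Y+20)<10)&(X>-30)&(X<40)&(c.max(1)<80)&(Z>20);print('tab',k.sum(),np.percentile(X[k],[5,50,95]),Z[k].max())
    k=(X<-80)&(X>-175)&(abs(Y+20)<50)&(abs(Z)<7)&(c.min(1)>90);print('roof Z',np.median(Z[k]))
    L=(abs(Y+20)<9)&(X<-95)&(X>-132)&(Z>8)&(Z<40);print('lever top',[(x,np.round(np.median(Z[L&(abs(X-x)<5)]),1)) for x in (-100,-110,-120,-128)])
```

```text
s16.npz 43 red X [-152.2 -143.5 -133.2] Z [12.7 19.  24.4]
slope [-0.1  5.1]
tab 157 [-28.7 -20.8 -12. ] 501.735089140343
roof Z -0.21595345728587745
lever top [(-100, np.float64(18.6)), (-110, np.float64(19.2)), (-120, np.float64(18.6)), (-128, np.float64(20.1))]Traceback (most recent call last):
  File "<stdin>", line 7, in <module>
    return _quantile_unchecked(
        a, q, axis, out, overwrite_input, method, keepdims, weights)
    return _ureduce(a,
                    func=_quantile_ureduce_func,
    ...<5 lines>...
                    overwrite_input=overwrite_input,
                    method=method)
    r = func(a, **kwargs)
    result = _quantile(arr,
                       quantiles=q,
    ...<2 lines>...
                       out=out,
                       weights=wgt)
    slices_having_nans = np.isnan(arr[-1, ...])
                                  ~~~^^^^^^^^^
IndexError: index -1 is out of bounds for axis 0 with size 0
```

```bash
python3 -c "
from plan import *
show();robot.job_done()"
```

```text
t 18.90 bar X -12.65 Z 191.34 pitch 0.002 Y -20.26 yaw 5.78  F_X 0.9 F_Y -0.5 F_Z -0.0 gap 0.007
the job is handed in; nothing more can be done
```

The mould is latched shut and the job was handed in at about 18.9 s; no verdict was given.

I measured the keeper at about 3 mm beyond the middle of its range. I gripped the loop's tab, lowered the bar down the slot and drew it back under the noses. Wrist force stayed around 3 N or less each time I read it. I let go, laid the lever back with closed fingers until it went over centre, pressed it with about 13 N at the end, and moved clear.

**Last checks:**
- **Lever:** the top of the red grip is about 19 mm above the roof, against a nominal 19.5 mm for flat. The lever stays down with nothing touching it.
- **Halves:** the sliding half was drawn in about 13 mm, leaving it about 3–4 mm from shut.
- **Bar:** it looks hooked behind the noses.
- **Bystanders:** I touched none of them, and those in the last pictures look unmoved.

**Failed or rough checks:** my final top-camera check failed because no red pixels could be picked out there. One automatic seam estimate in the last wrist picture came out wrong because the fingers hid part of the roof. The lever and closure figures therefore come from the scene and wrist depth, plus the fingertip height when pressing the lever (19.7 mm).

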